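# Twist the crucible home in the solder pot

## Task

Put the loose steel crucible into the inclined, sprung well of the small grey solder pot. It is a snug fit: do not ram it straight in, which would push the well down on its springs by more than 4.5 mm; work it down with to-and-fro twists and gentle pressure, then turn it until the tab under its flange drops into the keyway in the well's rim and the flange lies fully home, flat on the rim. Let go of it, and leave the dish, side cutters, bottle and spool where they are.

Things in the scene. Friction and masses are not known exactly. Their poses are not given: they have to be found in the camera images.
- crucible: Loose steel cup standing upright on the desk, 63 mm tall, 0.1-0.2 kg. Origin: centre of its foot; z along its axis to the open mouth. Upwards: taper from 27.4 mm diameter at the foot to 31 mm at z=15 mm; snug band of 31 mm to z=23.5; neck of 28.6 mm to z=37; flange of 48 mm to z=41; knurled round grip ring of 40 mm to z=63 mm (grip across it, at any yaw).
- flange (a point): Centre of the underside of the crucible's flange, 37 mm above its foot; axes as the crucible's.
- tab (a point): Lower end of the crucible's only locating tab, on its -x side, 24 mm from its axis and 33 mm above its foot. The tab is 8 mm wide (along y), reaches out to 28 mm from the axis and hangs 4 mm below the flange's underside.
- mouth (a point): Mouth of the solder pot's round steel well, inclined 30 degrees, leaning to the robot. Centre of the mouth, level with the flat rim, about 82 mm above the desk; z out of the mouth along the bore's axis. Bore 35 mm diameter, 42 mm deep; rim 57 mm outside. Crucible fully home: same orientation as this frame, flange on the rim, foot at z=-37 mm.
- well (a joint): How far the well is pushed down along its axis on its springs, in m: 0 free, stop at 0.008. It sinks 1 mm for every 6 N of pressing and comes up again when relieved; beyond 4.5 mm (27 N) the job is spoilt. The mouth, keyway and plungers sink with it; it does not turn.
- keyway (a point): The keyway: a notch 11.5 mm wide and 6 mm deep, cut radially through the rim on the well's -x (lower, robot-facing) side; this point is level with the rim, 23 mm from the axis. If the tab is not in line with it, the tab rides on the rim and the flange stays 4 mm above the rim.
- plungers (a point): Point on the bore's axis 8 mm below the rim, amid eight spring plungers that stand in to 28.4 mm diameter. They grip the crucible's taper and band while its foot goes from about 12 to 33 mm below the rim: pushing straight takes up to some 35 N there, but only 5 to 15 N while it is turned to and fro by 2 mm or more at its wall for each mm of sinking. On the neck they press lightly.
- pot: The solder pot, fixed to the desk: grey base 130 x 100 mm, 18 mm high, with cheeks 59 mm high beside the well. Highest point of the well's rim about 97 mm above the desk. Origin on the desk, nearly under the mouth's centre.
- dish: Bystander: small steel dish with screws, 67 mm diameter, 13 mm high. Origin at the centre of its underside.
- cutters: Bystander: side cutters lying flat, 47 x 124 x 14 mm. Origin at the centre of the underside.
- bottle: Bystander: white squeeze bottle with a nozzle, 32 mm diameter, 114 mm tall. Origin at the centre of its underside.
- spool: Bystander: flat spool of desoldering braid, 51 mm diameter, 10 mm high. Origin at the centre of its underside.
Things that resemble listed ones, but are neither listed nor needed, are in the scene too. What is shaped like the crucible but purple is not meant. Several things have the shape of the pot; the one meant has the colours described above.

How it is judged:
At the end, for the whole second after the job is handed in: The crucible sits in the well with the centre of its flange's underside within 4 mm of the mouth's centre and no more than 1.8 mm above the rim (the tab is then in the keyway), its axis within 4 degrees of the well's, at rest and released (z of flange in the frame of mouth below 0.0018 m and distance between flange and mouth below 0.004 m and angle between the z axis of crucible and the z axis of mouth, either way round below 0.07 rad and linear speed of crucible below 0.02 m/s); the robot touches nothing.
It fails at once if the well is pushed down on its springs by more than 4.5 mm (pressed too hard) (value of joint well above 0.0045 m).
It fails at once if the dish is disturbed (moved by more than 30 mm) (distance of dish from where it was at the start of the episode above 0.03 m).
It fails at once if the cutters is disturbed (moved by more than 30 mm) (distance of cutters from where it was at the start of the episode above 0.03 m).
It fails at once if the bottle is disturbed (moved by more than 30 mm) (distance of bottle from where it was at the start of the episode above 0.03 m).
It fails at once if the spool is disturbed (moved by more than 30 mm) (distance of spool from where it was at the start of the episode above 0.03 m).
It also fails if it takes over 54 s, if anything falls off the work surface, if the arm or the gripper's body presses on something with over 40 N, if the wrist force passes 120 N, or if a joint passes its speed limit or range.

## Robot

A 6-joint arm with a two-finger parallel gripper is mounted at the origin on a cart in front of the work surface, level with it; the furniture and walls round the work are solid. World frame = base frame: x ahead of the robot, y to its left, z up, the work surface at z = 0. Lengths are in m, angles in rad, forces in N, time in s.
With the tool pointing down it reaches from about 0.375 to 0.975 m from the base axis. Payload 3.8 kg.
Tool frame: the origin (TCP) lies midway between the tips of the shut fingers; the grasp point (between the pads) lies 19 mm behind it; z points along the fingers, y is the line along which they close (so a half turn about z gives the same grasp; the last joint's range is limited). The gripper opens to 88 mm and grips with 3 to 60 N. Pads are 18 mm wide; open, the fingers measure 123 mm over their backs; the gripper's body (75 mm by 187 mm) begins 45 mm behind the grasp point.
Start: joints at [1.118, 0.264, 1.604, -0, 1.274, -0.037], TCP at [0.273, 0.617, 0.239] pointing down, gripper open.
Joint ranges: [-2.63, 2.63], [-0.94, 2.18], [0.31, 2.57], [-1.31, 4.45], [0, 2.66], [-2.55, 2.55]. Speed limits (rad/s): [2.57, 2.57, 3.14, 3.14, 3.14, 3.14].

## Interface

Orientations are given as a rotation vector (axis times angle).
In Python, from plant import bot, snapshot gives the robot as it stands.
- The arm moves only by the shell command python3 -m creep 'ROWS' [OPENING] [FORCE]. ROWS is JSON, a list that holds one entry, the list of rows, each a list of 4 numbers: the shift along the world's x, y, z in cm, then the turn about the world's z in rad. In form: [[[dx, dy, dz, yaw], ...]]. A call has 1 to 12 rows; each row shifts and turns the commanded pose from where the row before left it; what a row does not reach is not made up. A row lasts 1/12 s, in which the tool goes at most 41.7 mm and 7.16 degrees, less where a joint would pass 70% of its speed; a pose out of reach is approached as far as the arm can. A call with a gripper value outside its range is refused whole. OPENING is the opening in per cent of the stroke, from 0 (shut) to 100 (fully open), set as the call begins (- or left out, the last holds). The fingers move at their own pace and stop on an object; FORCE is the grip in N (left out, the last holds). Time passes only in rows, so rows that do not move let the fingers close. It gives the time, the measured TCP pose, the force, the opening and the grip force at its end, in the units of the state.
- bot.get_obs(): the state, without advancing time (a new reading comes with each control period).
- snapshot(name): name is "side" or "top"; returns a dict with "frame" (384x512x3 uint8, red, green, blue), "K" (3x3 intrinsics, pixels), "dist_coeffs" ([k1, k2, p1, p2, k3] as OpenCV has them; the pictures are not rectified), "xyz" and "attitude" of the camera in the world. Camera axes: x right, y down, z forward; pixel columns grow to the right and rows downward; lengths in m; the calibration is good to about 2 mm. A picture is of the moment at which its call begins. There is no depth.
- bot.finish_job(): hands the job in; it is judged then, once.
The state is a dict: "time": time; "joints": joint angles; "dq": joint speeds; "tau": joint torques, N m; "tcp_pos": TCP position; "ee_rot": TCP orientation; "wrist_force": force on the tool from outside, world axes, zero at the start; "wrist_torque": the same for the moment, N m; "opening": finger opening in m; "grasp_force": force on a finger pad.
Only numpy, scipy, OpenCV 4.12 (cv2) and the standard library are available. Lean on these libraries where they do the work, as an engineer would, in place of code of your own. Each camera call takes 0.05 s, during which the arm holds its last target. There are 200 camera calls.

## Working session

There is one attempt and no reset: what is moved stays moved. The work goes in short steps, Python scripts to look and compute and a shell command to move; the robot and the scene stay as the last step left them, time stands still between calls to the robot, and variables do not carry over. Pictures are saved under pics/ and viewed, at most 10 in all, crops included, and the job is handed in when it is done.

```bash
mkdir -p pics; cat > h.py <<'E'
import numpy as np, cv2, pickle
from scipy.spatial.transform import Rotation as R
from plant import bot, snapshot
def snap(n,f):
    s=snapshot(n); pickle.dump(s,open(f'{f}.pkl','wb')); cv2.imwrite(f'pics/{f}.png',s['frame'][:,:,::-1]); return s
def rot(s):
    a=np.array(s['attitude'],float)
    return a if a.shape==(3,3) else R.from_rotvec(a).as_matrix()
def ray(s,uv):
    p=cv2.undistortPoints(np.array([[uv]],float),np.array(s['K']),np.array(s['dist_coeffs']))[0,0]
    d=rot(s)@np.array([p[0],p[1],1]); return np.array(s['xyz']),d/np.linalg.norm(d)
def plane(s,uv,z):
    o,d=ray(s,uv); return o+d*(z-o[2])/d[2]
def tri(s1,u1,s2,u2):
    o1,d1=ray(s1,u1);o2,d2=ray(s2,u2)
    t=np.linalg.lstsq(np.c_[d1,-d2],o2-o1,rcond=None)[0]
    a,b=o1+t[0]*d1,o2+t[1]*d2; return (a+b)/2,np.linalg.norm(a-b)
def proj(s,P):
    M=rot(s).T; t=-M@np.array(s['xyz']); return cv2.projectPoints(np.array(P,float).reshape(-1,1,3),cv2.Rodrigues(M)[0],t,np.array(s['K']),np.array(s['dist_coeffs']))[0][:,0]
def load(f): return pickle.load(open(f'{f}.pkl','rb'))
E
python3 -c "
from h import *
a=snap('top','top0');b=snap('side','side0')
for s in(a,b):print(s['xyz'],s['attitude'],s['K'])
cv2.imwrite('pics/both.png',cv2.resize(np.hstack([a['frame'],b['frame']])[:,:,::-1],(800,300)))
o=bot.get_obs();print(o['tcp_pos'],o['ee_rot'],o['opening'])"
```

```text
[0.3913759  0.0351123  1.30396562] [-2.12049667  2.17129635 -0.13763955] [[473.88107492   0.         259.10006979]
 [  0.         473.88107492 191.26384469]
 [  0.           0.           1.        ]]
[-0.02908347 -0.95869475  0.67419395] [-1.99548277  0.55315939 -0.33740128] [[440.14907552   0.         252.48513599]
 [  0.         440.14907552 185.21467362]
 [  0.           0.           1.        ]]
[0.27234691 0.61691047 0.23752325] [-0.64832965 -3.0734435   0.00310355] 0.08829313497183636
```

View pics/top0.png

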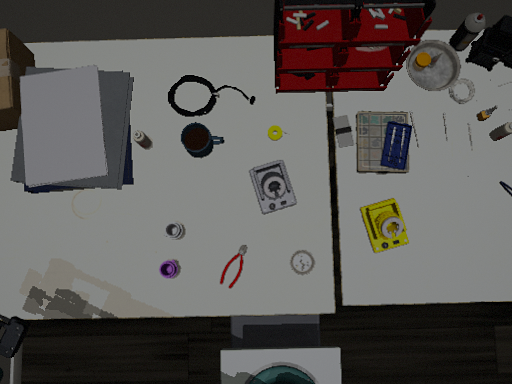

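View pics/side0.png

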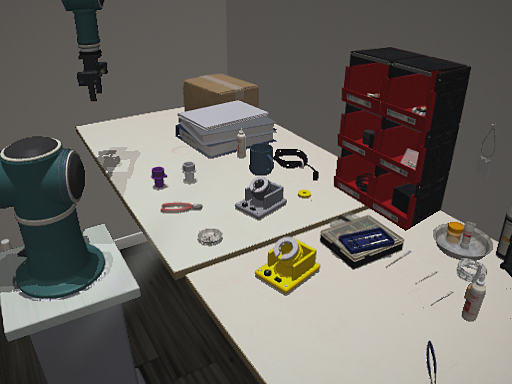

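Top view: the crucible candidates are the grey cup at (174,230) and the purple one at (169,269); grey fits. The pot candidates are grey at (273,186) and yellow at (385,224); grey fits. One enlarged crop to confirm both.

```bash
python3 -c "
from h import *
a=load('top0');b=load('side0')
def c(s,u,v,w):return cv2.resize(s['frame'][v-w:v+w,u-w:u+w,::-1],(300,300),interpolation=cv2.INTER_CUBIC)
cv2.imwrite('pics/c1.png',np.vstack([np.hstack([c(a,174,230,15),c(a,273,186,32)]),np.hstack([c(b,189,172,18),c(b,262,197,30)])]))
print(plane(a,(174,230),.063),plane(a,(273,186),.082), tri(a,(174.,230.),b,(189.,166.)))
"
```

```text
[0.46585909 0.26995428 0.063     ] [0.57323887 0.00786287 0.082     ] (array([0.46722709, 0.27023795, 0.05900825]), np.float64(0.0024457335062730854))
```

View pics/c1.png

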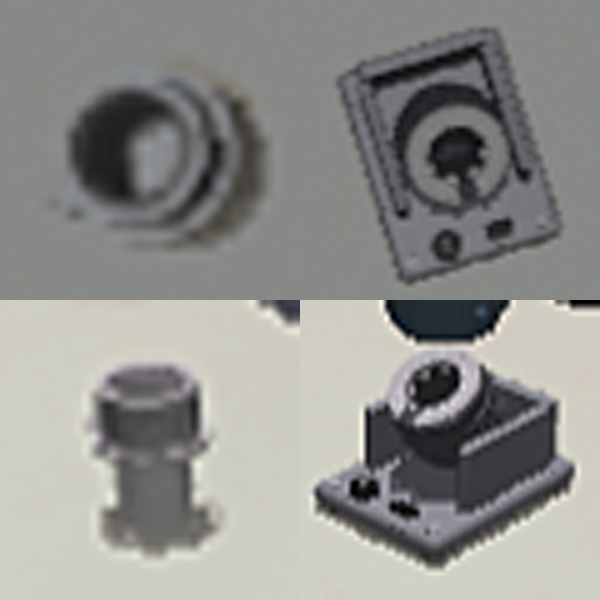

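Crop: the grey crucible has its tab at lower left (top px ~(165.7,235)). The grey pot has the bright rim, with its keyway facing the robot (top px ~(277,194)); both fit the description, while the yellow and purple ones are decoys.

```bash
python3 -c "
from h import *
a=load('top0');b=load('side0')
s=64/300
P=lambda x,y:(241+x*s-.5,154+y*s-.5)
tl,tr,br,bl=[plane(a,P(*q),.018)[:2] for q in((40,75),(197,28),(260,235),(105,280))]
print('base',np.linalg.norm(tl-bl),np.linalg.norm(tl-tr),(tl+tr+br+bl)/4)
f=(tl+tr-bl-br);print('yaw pot',np.degrees(np.arctan2(f[1],f[0])))
f=(tl+bl-tr-br);print('yaw pot2',np.degrees(np.arctan2(f[1],f[0]))-90)
m=tri(a,P(158,158),b,(232+137/5-.5,167+90/5-.5));print('mouth',m)
print('mouth top-plane',plane(a,P(158,158),.082))
k=plane(a,P(168,190),.070);print('key',k)
C=lambda x,y:(159+x/10-.5,215+y/10-.5)
c=plane(a,C(128,143),.063);print('cruc',c, tri(a,C(128,143),b,(171+150/300*36-.5,154+(380-300)*.12-.5)))
t=plane(a,C(67,203),.036);print('tab',t);d=t-c;print(np.linalg.norm(d[:2]),np.degrees(np.arctan2(d[1],d[0])))
print('bottle',plane(a,(142,138),.1),'cut',plane(a,(232,268),.01),'purple',plane(a,(169,269),.063),plane(a,(275,132),.01))
o=bot.get_obs();M=R.from_rotvec(o['ee_rot']).as_matrix();print(M)
"
```

```text
base 0.12687452561335455 0.09666015295855339 [0.58193317 0.00760629]
yaw pot 15.551705468101362
yaw pot2 15.191130547556213
mouth (array([0.57172459, 0.00392597, 0.08151376]), np.float64(0.003726127044380721))
mouth top-plane [0.56998433 0.00480623 0.082     ]
key [ 0.55349162 -0.00059557  0.07      ]
cruc [0.46916494 0.27706284 0.063     ] (array([0.46937661, 0.27615723, 0.06669703]), np.float64(0.0009606259779665904))
tab [0.45518689 0.29868239 0.036     ]
0.025744726121020765 122.88455892061374
bottle [0.70596163 0.34744448 0.1       ] cut [0.36292655 0.12289452 0.01      ] purple [0.36507801 0.28290961 0.063     ] [ 0.73691559 -0.00349063  0.01      ]
[[-9.14795239e-01  4.03916882e-01 -9.07560031e-04]
 [ 4.03917891e-01  9.14793416e-01 -1.82814063e-03]
 [ 9.18130775e-05 -2.03895408e-03 -9.99997917e-01]]
```

```bash
python3 -m creep '[[[1.64,-2.84,-0.73,-0.048],[1.64,-2.84,-0.73,-0.048],[1.64,-2.84,-0.73,-0.048],[1.64,-2.84,-0.73,-0.048],[1.64,-2.84,-0.73,-0.048],[1.64,-2.84,-0.73,-0.048],[1.64,-2.84,-0.73,-0.048],[1.64,-2.84,-0.73,-0.048],[1.64,-2.84,-0.73,-0.048],[1.64,-2.84,-0.73,-0.048],[1.64,-2.84,-0.73,-0.048],[1.64,-2.84,-0.73,-0.048]]]' 100 10
python3 -c "
from h import *
o=bot.get_obs();M=R.from_rotvec(o['ee_rot']).as_matrix();print(o['tcp_pos'],M[:,1],M[:,2],o['wrist_force'],o['joints'])"
```

```text
time: 1.1
tcp_pos: [0.4696, 0.2751, 0.1504]
ee_rot: [-1.498, -2.761, 0.001]
wrist_force: [0.0, 0.2, -0.4]
opening: 0.0885
grasp_force: 0.0
[0.46963124 0.27505334 0.1504117 ] [ 8.38232853e-01  5.45312167e-01 -5.68766708e-04] [-5.12967512e-04 -2.54497151e-04 -9.99999836e-01] [ 0.03748058  0.206778   -0.3855757 ] [ 4.84047651e-01  9.13910539e-02  1.97597913e+00  1.53012110e-05
  1.07479494e+00 -9.27212024e-02]
```

```bash
python3 -m creep '[[[0,0.05,-2,0],[0,0.05,-2,0],[0,0.05,-2,0],[0,0,-2,0],[0,0,-1.3,0],[0,0,-0.9,0],[0,0,0,0],[0,0,0,0]]]' 100 10
python3 -m creep '[[[0,0,0,0],[0,0,0,0],[0,0,0,0],[0,0,0,0],[0,0,0,0],[0,0,0,0],[0,0,0,0],[0,0,0,0]]]' 20 10
python3 -c "
from h import *
a=snap('top','top1');b=snap('side','side1')
def c(s,u,v,w):return cv2.resize(s['frame'][v-w:v+w,u-w:u+w,::-1],(400,400),interpolation=cv2.INTER_CUBIC)
cv2.imwrite('pics/c2.png',np.hstack([c(a,174,230,25),c(b,189,172,25)]))"
```

```text
time: 1.77
tcp_pos: [0.4691, 0.278, 0.0487]
ee_rot: [-1.494, -2.763, 0.002]
wrist_force: [0.8, -0.4, 1.6]
opening: 0.0883
grasp_force: 0.0
time: 2.43
tcp_pos: [0.4694, 0.2782, 0.0492]
ee_rot: [-1.495, -2.763, 0.0]
wrist_force: [-0.5, -0.6, 0.7]
opening: 0.0394
grasp_force: 10.0
```

View pics/c2.png

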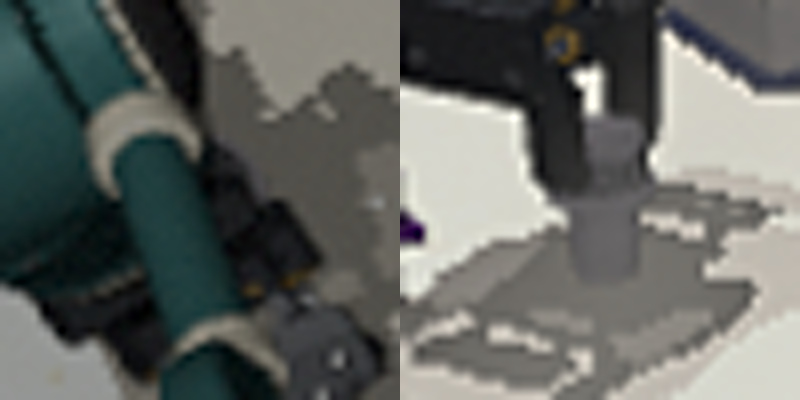

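Gripped on the ring (39.4 mm opening, tips above the flange). Next I turn it so the tab faces the well's −x, then set it down and tilt it about its foot edge.

```bash
python3 -m creep '[[[0,0,0.3,0.08],[0,0,0,0.12],[0,0,0,0.12],[0,0,0,0.12],[0,0,0,0.12],[0,0,0,0.12],[0,0,0,0.12],[0,0,0,0.12],[0,0,0,0.12],[0,0,0,0.12],[0,0,0,0.103],[0,0,0,0]]]'
python3 -c "
from h import *
o=bot.get_obs();M=R.from_rotvec(o['ee_rot']).as_matrix();print(np.degrees(np.arctan2(M[1,1],M[0,1])),o['tcp_pos'],o['joints'])"
```

```text
time: 3.53
tcp_pos: [0.469, 0.2779, 0.0516]
ee_rot: [0.429, -3.111, 0.001]
wrist_force: [-0.6, -0.3, -1.8]
opening: 0.0396
grasp_force: 10.0
105.68484601709717 [0.46899444 0.27792989 0.05157248] [ 4.89302259e-01  2.13018573e-01  2.04524244e+00 -5.41726971e-05
  8.84368967e-01 -1.35521179e+00]
```

```bash
python3 -m creep '[[[0,0,-0.2,0],[0,0,-0.15,0],[0,0,-0.05,0],[0,0,0,0]]]'
python3 -m creep '[[[-0.28,-0.08,0.02,0],[-0.28,-0.08,0.02,0],[-0.28,-0.08,0.02,0],[-0.28,-0.08,0.01,0],[-0.28,-0.08,0,0],[-0.28,-0.08,0,0]]]'
python3 -m creep '[[[-0.28,-0.08,-0.01,0],[-0.28,-0.08,-0.02,0],[-0.28,-0.08,-0.03,0],[-0.28,-0.08,-0.03,0],[0,0,0,0]]]'
python3 -c "
from h import *
b=snap('side','side2')
u,v=map(int,proj(b,[.44,.27,.04])[0])
cv2.imwrite('pics/c3.png',cv2.resize(b['frame'][v-30:v+30,u-30:u+30,::-1],(480,480),interpolation=cv2.INTER_CUBIC));print(u,v)"
```

```text
time: 3.87
tcp_pos: [0.4701, 0.2784, 0.0492]
ee_rot: [-0.421, 3.112, 0.0]
wrist_force: [-1.2, -1.7, 6.2]
opening: 0.0397
grasp_force: 10.0
time: 4.37
tcp_pos: [0.4529, 0.2737, 0.0494]
ee_rot: [-0.423, 3.112, 0.001]
wrist_force: [1.0, 0.7, 3.8]
opening: 0.0398
grasp_force: 10.0
time: 4.78
tcp_pos: [0.44, 0.2696, 0.0471]
ee_rot: [0.424, -3.111, 0.001]
wrist_force: [0.2, -0.4, 2.2]
opening: 0.0396
grasp_force: 10.0
181 173
```

View pics/c3.png

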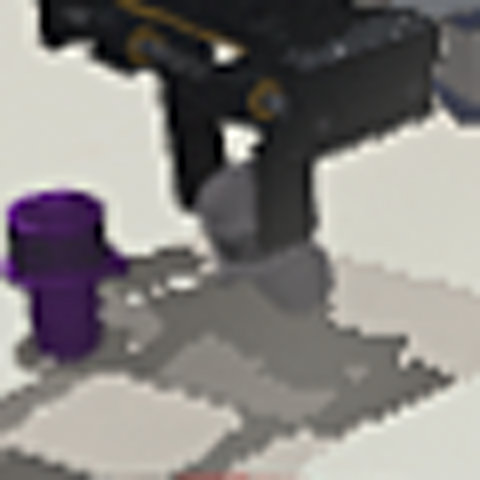

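It tilted, with the foot lagging away from the robot as intended. Lifting it and carrying it to above the mouth.

```bash
python3 -m creep '[[[0,0,2,0],[0,0,4,0],[0,0,4,0],[1.1,-2.9,1.8,0],[1.1,-3.1,0,0],[1.3,-3.6,0,0],[1.3,-3.6,0,0],[1.3,-3.6,0,0],[1.3,-3.6,0,0],[1.3,-3.6,0,0],[1.3,-3.4,0,0],[0,0,0,0]]]' - 12
python3 -c "
from h import *
b=snap('side','side3');a=snap('top','top3')
o=bot.get_obs();t=np.array(o['tcp_pos']);print(t)
u,v=map(int,proj(b,t)[0])
B=cv2.resize(b['frame'][v-30:v+50,u-40:u+40,::-1],(560,560),interpolation=cv2.INTER_CUBIC)
cv2.imwrite('pics/c4.png',B);print(u-40,v-30)
y=np.radians(15.4)
m=np.array([.571,.0045,.082])
for tilt in(20,30,40):
  T=np.radians(tilt);n=np.array([-np.sin(T)*np.cos(y),-np.sin(T)*np.sin(y),np.cos(T)])
  Q=t+[0,0,.0085]; print(tilt,(proj(b,[Q,Q-n*.0564])-[u-40,v-30])*7)
"
```

```text
time: 5.83
tcp_pos: [0.5425, -0.0094, 0.165]
ee_rot: [0.417, -3.113, 0.004]
wrist_force: [-0.1, 0.3, -1.7]
opening: 0.0397
grasp_force: 12.0
[ 0.54061547 -0.0051038   0.16459708]
210 132
20 [[284.76881977 190.43076245]
 [317.52863849 295.22234834]]
30 [[284.76881977 190.43076245]
 [332.52763165 279.12224075]]
40 [[284.76881977 190.43076245]
 [346.04762885 260.50312355]]
```

View pics/c4.png

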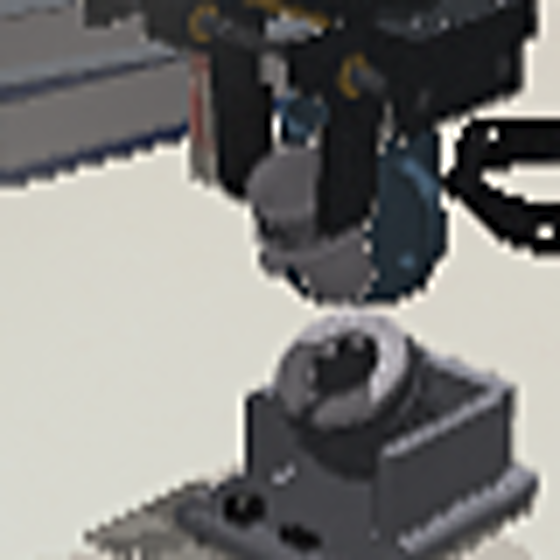

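Side crop: the crucible is tilted about 30°, with its foot centre near (340,280). The pot mouth sits below it at about (343,366). I'll refine the mouth position from the rim in both views.

```bash
python3 -c "
from h import *
a=load('top0');b=load('side0');b3=load('side3')
m=np.array([.571,.0045,.082])
y=np.radians(15.4);ex=np.array([np.cos(y)*.866,np.sin(y)*.866,.5]);ey=np.array([-np.sin(y),np.cos(y),0])
th=np.linspace(0,6.28,60)
for nm,s in(('top',a),('side',b3)):
  p=proj(s,m+.0285*(np.cos(th)[:,None]*ex+np.sin(th)[:,None]*ey));pc=proj(s,m)[0];print(nm,'pred centre',pc,'ell',cv2.fitEllipse(p.astype(np.float32)))
  g=cv2.cvtColor(s['frame'],cv2.COLOR_RGB2GRAY)
  u,v=pc.astype(int)
  print(g[v-16:v+17,u-16:u+17][::2,::2])
"
```

```text
top pred centre [274.31352764 186.81827017] ell ((274.28271484375, 186.73504638671875), (20.198955535888672, 21.885940551757812), 64.75104522705078)
[[ 15  21  28  41  75  99 118 113 116 117 117  63 100  99 114 137 137]
 [ 54  75 120 120 112  60  33  36  36  52  98  96  65 101  90 138 136]
 [119 116 117  97  35  38  38  40  37  44  34  85  44 101  77 135 136]
 [115 118 111  31  38  39  40  67  80  71  58  37  25  98  95 106 136]
 [ 99 118  59  35  37  81 116 123 125 124 125 109  40  67 100  89 139]
 [ 85 114  31  38  85 124 124 118 118 116 124 125 115  59 103  75 133]
 [ 95 107  34  64 125 130  99  19  26  19  61 124 126  70  97  92 112]
 [ 96  62  36  98 122 102  19  33  31  31  10  82 125 112  64  99  89]
 [ 93  88  34 116 122  83  31  48  43  35  20 121 126 116  43 103  87]
 [ 64 103  49 112 126  66  23  30  30  25  20  78 122 117  56  96  96]
 [ 88 101  58  97 124 127  34  30  27  45 116 113 124 100 105  35  86]
 [108  95  82  56 124 123 106 111 105  37  98 129 121  60 118  58 102]
 [125  55  91  78  86 120 126 130  89  55  61 125  80 101 120 121 120]
 [113  81 100 103  75  70 10
[... 915 characters left out ...]
214 214 224  74  92  69  99  33  29  36 181 170  46 161 212]
 [214 214 214 216 184  90  84  31  34  36  33  61 181 146  50  58 124]
 [214 215 219 213 120  93  76  28  36  32  40 198 168  60  68  55  60]
 [215 218 131  52  57  98  85  59  62  76  98 172  67  28  58  61  64]
 [215 219  30  59  61  83  43  80  99  94  87  76  31  64  38  44  58]
 [214 219  31  59  63  39  32  76  72  75  52  33  43  36  29  85 139]
 [214 219  30  61  61  65  36  37  36  37  39  38  29  91 147 104  55]
 [215 222  31  62  60  61  54  38  41  40  39  35 139 111  53  60  62]
 [212 184  39  59  57  96  69  59  39  36  38  37  65  58  62  61  63]
 [177  56  60  61 135  61  68  71  73  51  49  50  65  61  61  62  63]]
```

```bash
python3 -m creep '[[[0,0,-1.2,0],[0,0,-1.2,0],[0,0,-1.15,0],[0,0,0,0],[0,0,0,0]]]'
python3 -c "
from h import *
o=bot.get_obs();t=np.array(o['tcp_pos']);print(t)
b=snap('side','side4');u,v=map(int,proj(b,[.56,0,.1])[0])
B=cv2.resize(b['frame'][v-25:v+25,u-25:u+25,::-1],(600,600),interpolation=cv2.INTER_CUBIC)
cv2.imwrite('pics/c5.png',B);print(u-25,v-25)"
```

```text
time: 6.35
tcp_pos: [0.5397, -0.0028, 0.1284]
ee_rot: [0.427, -3.109, -0.001]
wrist_force: [0.7, -0.4, -1.7]
opening: 0.0392
grasp_force: 12.0
[ 0.53967406 -0.00275466  0.12835765]
230 155
```

View pics/c5.png

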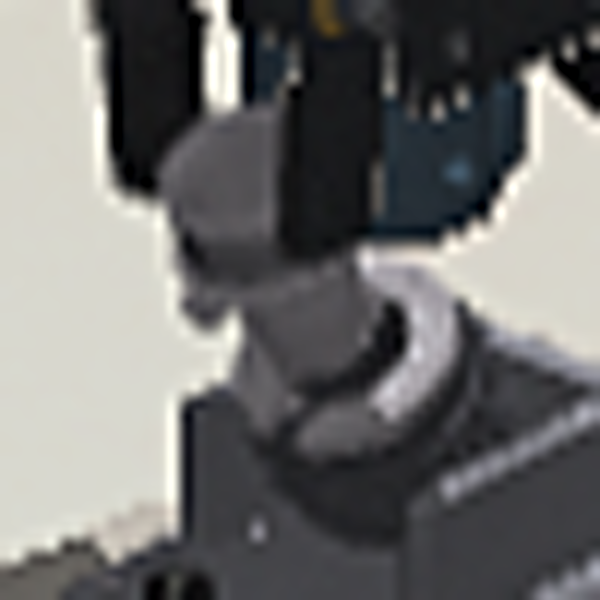

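Side crop: the foot is coaxial with the bore (foot centre about (330,335), heading for bore centre (348,353)). The tab shows at about (205,300) and the keyway at about (288,435). Checking whether the tab's angle matches the keyway.

```bash
python3 -c "
from h import *
b=load('side4');m=np.array([.572,.004,.082])
y=np.radians(15.4);ex=np.array([np.cos(y)*.866,np.sin(y)*.866,.5]);ey=np.array([-np.sin(y),np.cos(y),0]);n=np.cross(ex,ey)
f=lambda P:(proj(b,P)[0]-[230,155])*12+6
print('m',f(m),'key',f(m-ex*.026))
Q=np.array([.5397,-.0028,.1369])
F=Q-n*.0194;print('Q',f(Q),'foot',f(Q-n*.0564),'flange',f(F))
for a in range(-40,41,10):
  r=np.radians(a);d=-ex*np.cos(r)-ey*np.sin(r);print(a,f(F+d*.026-n*.002),'keyat',f(m+d*.026-n*.003))
"
```

```text
m [346.01878172 358.96423252] key [281.9481167  438.08127109]
Q [245.7283858  195.09199969] foot [326.71788095 340.61226169] flange [274.18150962 246.21288808]
-40 [175.907618   290.67234388] keyat [251.2739445  404.32886812]
-30 [180.46246903 303.56141981] keyat [255.89860525 417.17167188]
-20 [187.98174451 314.92761256] keyat [263.41467706 428.53080544]
-10 [198.25780357 324.41208268] keyat [273.61342922 438.04833555]
0 [210.99444008 331.70902431] keyat [286.19998608 445.41824922]
10 [225.81385511 336.57706052] keyat [300.80038914 450.39775985]
20 [242.26691589 338.84897486] keyat [316.97183557 452.81698144]
30 [259.846567  338.4391882] keyat [334.21594518 452.58639432]
40 [278.00404173 335.34844656] keyat [351.99469986 449.70158126]
```

```bash
python3 -c "
from h import *
b=load('side4');g=cv2.cvtColor(b['frame'],cv2.COLOR_RGB2GRAY)
print('cols',list(range(240,266)))
for v in range(170,190):print(v,*['%3d'%x for x in g[v,240:266]])
m=np.array([.572,.004,.082])
y=np.radians(15.4);ex=np.array([np.cos(y)*.866,np.sin(y)*.866,.5]);ey=np.array([-np.sin(y),np.cos(y),0]);n=np.cross(ex,ey)
F=np.array([.5397,-.0028,.1369])-n*.0194
print('flange pts, ang: underside r24, tab outer-lower-end centre')
for a in range(-40,41,10):
  r=np.radians(a);d=-ex*np.cos(r)-ey*np.sin(r);print(a,proj(b,[F+d*.024,F+d*.024+n*.004,F+d*.026-n*.004]).round(1).tolist())
"
```

```text
cols [240, 241, 242, 243, 244, 245, 246, 247, 248, 249, 250, 251, 252, 253, 254, 255, 256, 257, 258, 259, 260, 261, 262, 263, 264, 265]
170  52  25   0  75  90  84  82  83  85  84  82  82  87  30  20  24  29  23  25  23  20  85  41  45  45  44
171 156 138  89 105  84  78  75  83  83  84  82  82  90  32  19  24  27  25  25  24  19  85  44  47  46  45
172 226 233 193 193  77  81  75  80  84  85  84  88  97  35  21  25  29  24  22  23  20  77  43  43  45  45
173 217 220 224 239  87  83  90  87  87  91  91  95  96  28  19  23  27  26  24  21  20  44  42  43  41  41
174 214 215 217 231 140  44  77  88  82  84  86  78  81  22  20  24  24  22  22  16  19  31  29  28  25  22
175 214 214 216 227 161  19  41  60  62  63  64  66  60  34  18  21  24  16  32  58 125 107 115 123 131 127
176 215 214 216 225 156  59  22  51  54  55  56  57  58  42  30  31  34  55  62 100 220 189 200 211 222 226
177 214 215 216 222 179  90  49  44  52  53  52  56  60  61  65  71  68  97  82  70 184 168 163 161 150 183
178 214 214 215 221 234 127  79  61  66  64  53  66  76  79  92 100  87  82  80  72 122 159 167 166 
[... 1025 characters left out ...]
90  98  96  86 104  58  41  61  67  77  97 165 177 162 136  69
189 215 215 215 220 237  26  66  59  57  58  65  98  89  75  67  52  77 103 101  98  94  86 164 114  68  47
flange pts, ang: underside r24, tab outer-lower-end centre
-40 [[244.6, 178.0], [244.1, 177.2], [244.4, 179.2]]
-30 [[244.9, 179.0], [244.4, 178.2], [244.8, 180.2]]
-20 [[245.5, 179.9], [245.0, 179.0], [245.4, 181.2]]
-10 [[246.3, 180.6], [245.8, 179.8], [246.3, 182.0]]
0 [[247.3, 181.2], [246.8, 180.3], [247.3, 182.6]]
10 [[248.4, 181.6], [247.9, 180.7], [248.6, 183.0]]
20 [[249.7, 181.7], [249.2, 180.9], [249.9, 183.2]]
30 [[251.0, 181.7], [250.5, 180.8], [251.4, 183.1]]
40 [[252.4, 181.5], [251.9, 180.6], [252.9, 182.9]]
```

Geometry agrees to within about 1 mm; the tab needs roughly +10° more yaw, which I'll add during the twisting. Entering along the bore axis.

```bash
python3 -m creep '[[[0.18,0.03,-0.17,0],[0.1,0.03,-0.17,0],[0.1,0.03,-0.17,0],[0.1,0.03,-0.17,0],[0.1,0.03,-0.17,0],[0.1,0.03,-0.17,0],[0,0,0,0],[0,0,0,0]]]'; python3 -m creep '[[[0.1,0.03,-0.17,0],[0.1,0.03,-0.17,0],[0,0,0,0],[0,0,0,0]]]'
```

```text
time: 7.07
tcp_pos: [0.5482, -0.002, 0.12]
ee_rot: [0.425, -3.112, -0.0]
wrist_force: [-0.3, 0.5, -1.7]
opening: 0.0395
grasp_force: 12.0
time: 7.4
tcp_pos: [0.5502, -0.0014, 0.1166]
ee_rot: [0.425, -3.112, -0.0]
wrist_force: [-0.4, 0.3, -2.3]
opening: 0.0397
grasp_force: 12.0
```

```bash
python3 -m creep '[[[0.02,0.01,-0.05,0.12],[0.03,0.01,-0.05,0.12],[0.03,0.01,-0.05,-0.12],[0.03,0.01,-0.05,-0.12],[0.03,0.01,-0.05,0.12],[0.03,0.01,-0.05,0.12],[0.03,0.01,-0.05,-0.12],[0.03,0.01,-0.05,-0.12]]]' - 20; python3 -m creep '[[[0.03,0.01,-0.05,0.12],[0.03,0.01,-0.05,0.12],[0.03,0.01,-0.05,-0.12],[0.03,0.01,-0.05,-0.12]]]'
```

```text
time: 8.07
tcp_pos: [0.5521, 0.0002, 0.1129]
ee_rot: [0.416, -3.113, -0.004]
wrist_force: [-2.3, 8.5, -0.2]
opening: 0.0396
grasp_force: 19.9
time: 8.4
tcp_pos: [0.5531, 0.0007, 0.1109]
ee_rot: [0.416, -3.113, -0.004]
wrist_force: [-3.1, 9.5, 1.8]
opening: 0.0392
grasp_force: 19.9
```

```bash
python3 -m creep '[[[0,0.1,0,0],[0,0.1,0,0],[0,0,0,0]]]'; python3 -m creep '[[[0.03,0.01,-0.05,0.12],[0.03,0.01,-0.05,0.12],[0.03,0.01,-0.05,-0.12],[0.03,0.01,-0.05,-0.12],[0.03,0.01,-0.05,0.12],[0.03,0.01,-0.05,0.12]]]'
```

```text
time: 8.65
tcp_pos: [0.5536, 0.0015, 0.1109]
ee_rot: [0.428, -3.112, 0.001]
wrist_force: [-2.3, -0.9, 0.2]
opening: 0.0391
grasp_force: 20.0
time: 9.15
tcp_pos: [0.5573, -0.0006, 0.109]
ee_rot: [-0.805, 3.034, -0.011]
wrist_force: [0.7, -14.6, 2.0]
opening: 0.0392
grasp_force: 20.3
```

```bash
python3 -m creep '[[[0.02,0.01,-0.05,-0.12],[0.03,0.01,-0.05,-0.12],[0.03,0.01,-0.05,-0.12],[0.03,0.01,-0.05,0.12],[0.03,0.01,-0.05,0.12],[0.03,0.01,-0.05,-0.12],[0.03,0.01,-0.05,-0.12],[0.03,0.01,-0.05,0.12]]]'; python3 -m creep '[[[0.03,0.01,-0.05,0.12],[0.03,0.01,-0.05,-0.12],[0.03,0.01,-0.05,-0.12],[0.03,0.01,-0.05,0.12]]]'; python3 -c "
from h import *
o=bot.get_obs();M=R.from_rotvec(o['ee_rot']).as_matrix();print(o['tcp_pos'],np.degrees(np.arctan2(M[1,1],M[0,1])))"
```

```text
time: 9.82
tcp_pos: [0.5578, 0.0036, 0.1046]
ee_rot: [-0.41, 3.115, 0.001]
wrist_force: [-1.3, -1.5, 5.3]
opening: 0.0395
grasp_force: 20.0
time: 10.15
tcp_pos: [0.5603, 0.0035, 0.1035]
ee_rot: [-0.41, 3.112, -0.001]
wrist_force: [-0.7, -2.2, 6.5]
opening: 0.0393
grasp_force: 20.0
[0.56029596 0.00353838 0.10353134] 105.0258986955724
```

```bash
python3 -m creep '[[[0.03,0.01,-0.05,0.12],[0.03,0.01,-0.05,-0.12],[0.03,0.01,-0.05,-0.12],[0.03,0.01,-0.05,0.12],[0.03,0.01,-0.05,0.12],[0.03,0.01,-0.05,-0.12],[0.03,0.01,-0.05,-0.12],[0.03,0.01,-0.05,0.12]]]'; python3 -m creep '[[[0.03,0.01,-0.05,0.12],[0.03,0.01,-0.05,-0.12],[0.03,0.01,-0.05,-0.12],[0.03,0.01,-0.05,0.12]]]'; python3 -c "
from h import *
s=snap('side','side6');u,v=map(int,proj(s,[.56,0,.1])[0])
cv2.imwrite('pics/c6.png',cv2.resize(s['frame'][v-25:v+25,u-25:u+25,::-1],(600,600),interpolation=cv2.INTER_CUBIC))"
```

```text
time: 10.82
tcp_pos: [0.5639, 0.0037, 0.1005]
ee_rot: [-0.41, 3.11, -0.003]
wrist_force: [-1.7, -5.7, 7.1]
opening: 0.0393
grasp_force: 20.3
time: 11.15
tcp_pos: [0.5644, 0.0042, 0.0984]
ee_rot: [-0.41, 3.111, -0.002]
wrist_force: [-3.9, -5.1, 9.4]
opening: 0.0393
grasp_force: 22.7
```

View pics/c6.png

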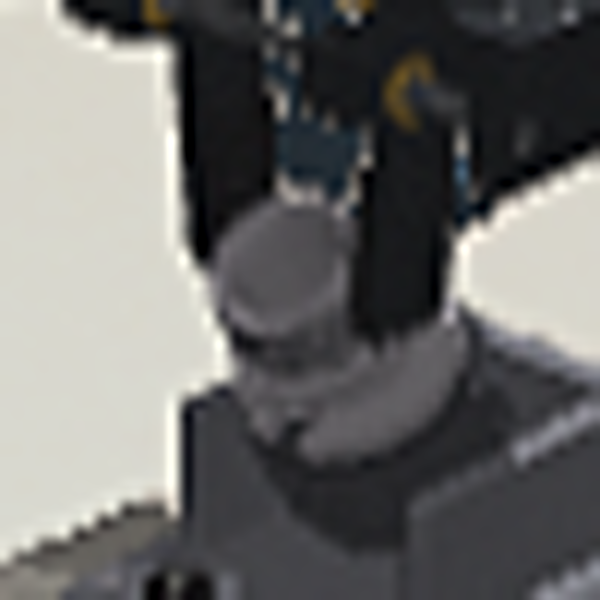

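Side crop: the flange is just above the rim and the tab at about (265,410) is slightly clockwise of the keyway at about (290,435). I'll release, back-turn, regrip and turn the tab in.

```bash
python3 -m creep '[[[0,0,0,0],[0,0,0,0],[0,0,0,-0.06],[0,0,0,-0.08],[0,0,0,-0.08],[0,0,0,0]]]' 65; python3 -m creep '[[[0,0,0,0],[0,0,0,0],[0,0,0,0],[0,0,0,0],[0,0,0,0]]]' 20 20;  python3 -m creep '[[[0.03,0.01,-0.05,0.06],[0.03,0.01,-0.05,0.06],[0.03,0.01,-0.05,0.06],[0.02,0,-0.03,0.06],[0,0,0,0]]]'
```

```text
time: 11.7
tcp_pos: [0.5632, 0.0047, 0.096]
ee_rot: [-0.079, 3.139, -0.0]
wrist_force: [-1.2, -0.2, 0.2]
opening: 0.057
grasp_force: 0.0
time: 12.12
tcp_pos: [0.5629, 0.0042, 0.096]
ee_rot: [-0.082, 3.14, -0.002]
wrist_force: [0.5, -4.7, 0.5]
opening: 0.0446
grasp_force: 19.6
time: 12.53
tcp_pos: [0.5624, 0.003, 0.0946]
ee_rot: [0.459, -3.104, 0.004]
wrist_force: [-6.8, -9.5, 8.4]
opening: 0.0417
grasp_force: 24.3
```

```bash
python3 -m creep '[[[0.02,0.01,-0.04,0.05],[0.02,0.01,-0.04,0.05],[0,0,0,0.05],[0,0,0,0]]]'; python3 -c "
from h import *
s=snap('side','side7');g=cv2.cvtColor(s['frame'],cv2.COLOR_RGB2GRAY)
for v in range(183,197):print(v,*['%3d'%x for x in g[v,245:272]])
s=load('side6');g=cv2.cvtColor(s['frame'],cv2.COLOR_RGB2GRAY)
print()
for v in range(183,197):print(v,*['%3d'%x for x in g[v,245:272]])"
```

```text
time: 12.87
tcp_pos: [0.5635, 0.0011, 0.0942]
ee_rot: [0.693, -3.061, 0.01]
wrist_force: [-4.6, -14.6, 6.6]
opening: 0.0397
grasp_force: 33.2
183 214 215 217 224 213  52  27  55  56  64  62  47  54  67  57  41  15  18  21  27  60  73 105  69  49  80 119
184 215 215 216 223 232  82  72  41  32  53  54  35  58  79  56  48  53  35  27  62 106 101  96  68  50  57  52
185 215 217 220 230 187  83  95  61  62  47  57  57  53  59  67  81  96  64  64 100  99 100  89  62  47  54  61
186 220 227 210 209 133  89  85 100  92  60  77  75  68  81  90  97  86  80  95  97  97  97  82  38  46  34  67
187 206 207 117  50  62  96  85 100  99  96  97  91  95  93  82  81  82  91  97  97  96  87  65  32  39  35  46
188 102  51  57  63  56  94  82  91  88  82  81  76  78  79  82  89  97  97  97  96  89  80  40  33  40  40  39
189  27  67  58  58  58  66  90  63  77  88  79  75  95  93  97  96  96  95  95  90  79  53  32  39  40  39  37
190  30  59  59  62  61  60  95  91  65  30  50  86  98  96  97  95  95  88  83  77  52  33  38  41  41  37  36
191  32  62  60  62  63  51  48  80  45  40  90  97  95  95  9
[... 1478 characters left out ...]
  53  32  37  40  40  39  45
191  32  61  60  61  62  50  48  79  45  39  90  96  96  94  94  88  87  79  63  40  33  37  42  40  40  37  34
192  31  62  60  61  62  63  39  33  35  44  85  89  82  78  75  74  63  52  30  33  39  41  40  39  35  41  47
193  31  61  59  60  63  64  56  38  33  32  46  64  49  49  51  27  31  35  37  39  39  38  37  39  51  58  73
194  32  62  60  60  62  63  65  42  39  39  33  31  33  34  34  37  39  39  40  38  36  39  51  57  77  73  72
195  33  62  59  61  61  62  64  57  41  40  36  42  40  40  41  41  39  37  37  39  48  56  78  74  70  64  59
196  37  63  61  62  60  62  62  65  58  35  34  40  37  37  39  39  41  38  36  54  75  75  72  65  59  62  62
```

```bash
python3 -c "
from h import *
I=[load(f)['frame'][172:197,242:272,::-1] for f in('side6','side7')]
cv2.imwrite('pics/c7.png',np.hstack([cv2.resize(i,(390,325),interpolation=cv2.INTER_CUBIC)*1.3 for i in I]).clip(0,255))"
```

```text
[ WARN:0@0.266] global loadsave.cpp:1063 imwrite_ Unsupported depth image for selected encoder is fallbacked to CV_8U.
```

View pics/c7.png

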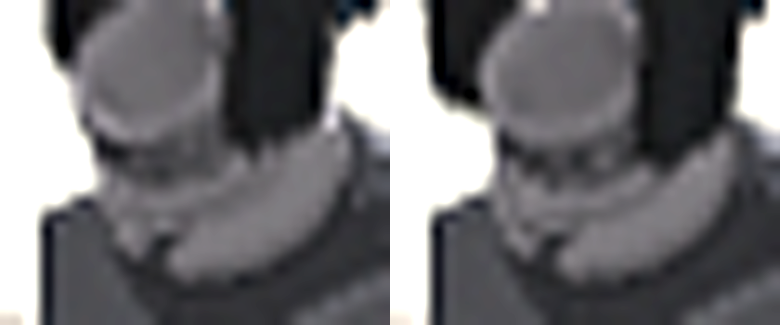

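```bash
python3 -m creep '[[[0,0,0,0],[0,0,0,0],[0,0,0.5,0],[0,0,1.5,0],[0,0,4,0],[0,0,4,0],[0,4,0,0],[0,4,0,0],[0,4,0,0],[0,4,0,0],[0,4,0,0],[0,4,0,0]]]' 75 20; python3 -c "
from h import *
a=snap('top','top8');b=snap('side','side8')
A=cv2.resize(a['frame'][170:205,255:290,::-1],(400,400),interpolation=cv2.INTER_CUBIC)
B=cv2.resize(b['frame'][165:200,240:275,::-1],(400,400),interpolation=cv2.INTER_CUBIC)
cv2.imwrite('pics/c8.png',(np.hstack([A,B])*1.2).clip(0,255).astype(np.uint8))"
```

```text
time: 13.92
tcp_pos: [0.5637, 0.2478, 0.1934]
ee_rot: [-0.688, 3.065, 0.002]
wrist_force: [0.2, -0.7, 0.4]
opening: 0.0661
grasp_force: 0.0
```

View pics/c8.png

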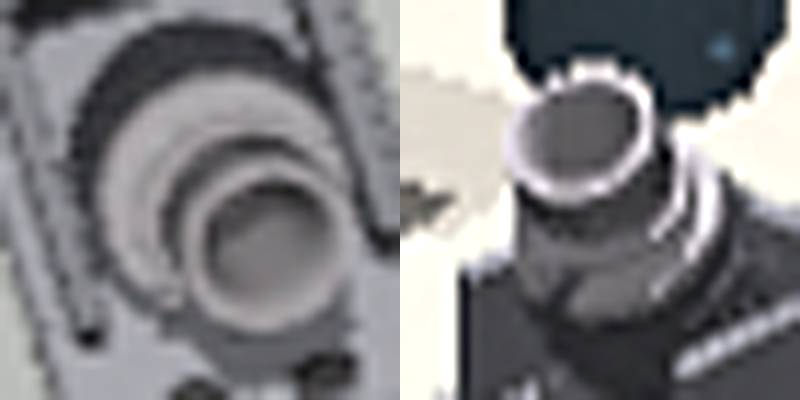

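```bash
python3 -c "
from h import *
a=load('top8');b=load('side8');m=np.array([.572,.004,.082]);k=400/35
y=np.radians(15.4);ex=np.array([np.cos(y)*.866,np.sin(y)*.866,.5]);ey=np.array([-np.sin(y),np.cos(y),0]);n=np.cross(ex,ey)
p=tri(a,(255+268/k-.5,170+245/k-.5),b,(240+185/k-.5,165+129/k-.5));d=p[0]-m;print('top centre',p,'axis h',d@n,'lat',d@ex,d@ey)
ft=lambda P:((proj(a,P)-[255,170]+.5)*k).round();fs=lambda P:((proj(b,P)-[240,165]+.5)*k+[400,0]).round()
for h in(.026,.028,.030,.032):print(h,'top',ft(m+n*h),'side',fs(m+n*h))
for h in(0,.005):
 for t in range(-50,51,10):
  r=np.radians(t);d=-ex*np.cos(r)-ey*np.sin(r);P=m+n*h+d*.026;print(h,t,ft(P)[0],fs(P)[0])
g=cv2.cvtColor(a['frame'],cv2.COLOR_RGB2GRAY)
for v in range(184,202):print(v,*['%3d'%x for x in g[v,260:290]])
"
```

```text
top centre (array([ 0.55625402, -0.0041279 ,  0.11727788]), np.float64(0.002642061918823592)) axis h 0.03922016473279269 lat 0.0026233358465625016 -0.003654631883225106
0.026 top [[248. 234.]] side [[581. 165.]]
0.028 top [[249. 237.]] side [[578. 160.]]
0.03 top [[251. 240.]] side [[575. 156.]]
0.032 top [[252. 243.]] side [[573. 151.]]
0 -50 [163. 284.] [519. 251.]
0 -40 [180. 292.] [521. 264.]
0 -30 [198. 297.] [525. 276.]
0 -20 [217. 300.] [533. 287.]
0 -10 [237. 299.] [542. 296.]
0 0 [256. 295.] [554. 303.]
0 10 [274. 287.] [568. 308.]
0 20 [291. 277.] [584. 310.]
0 30 [306. 265.] [600. 310.]
0 40 [319. 250.] [617. 307.]
0 50 [329. 234.] [634. 302.]
0.005 -50 [166. 292.] [513. 239.]
0.005 -40 [183. 300.] [514. 252.]
0.005 -30 [202. 305.] [519. 264.]
0.005 -20 [221. 308.] [526. 275.]
0.005 -10 [240. 307.] [535. 284.]
0.005 0 [260. 303.] [547. 291.]
0.005 10 [278. 295.] [561. 296.]
0.005 20 [295. 285.] [577. 298.]
0.005 30 [310. 273.] [593. 298.]
0.005 40 [323. 258.] [610. 295.]
0.005 50 [333. 242.] [627. 290.]
184  76  63  46  62 115 145 143 136 123 131 127  90  71  71  83 102 12
[... 1461 characters left out ...]
 120  78 107 139 129 117 115 116 122 127 131 137 139 121  85 109 143 140 139 140
197 124  83 119 105 116 148 130  99  93  71  70  76  82 118 137 138 132 131 135 136 134 131 105  77  77 105 137 141 139 141
198 129  86  94  76 102 145 144 146 127  76  78  78  79  80  87 104 123 133 134 120  98  91  79  81  80  85 119 141 140 140
199 133  83  18  32 105 144 142 143 129  97  99  94  80  80  74  61  71  79  79  78  80  81  83  83  81 112 145 139 140 139
200 148 129  80  84 118 145 143 142 144 145 147 133  92  79  82  84  83  83  81  83  83  83  77  75  71 101 137 142 140 139
201 143 146 146 146 143 143 141 141 142 142 143 146 134  94  79  82  82  81  82  80  77  62  29  32  41  34 102 146 142 141
```

```bash
python3 -c "
from h import *
a=load('top8');b=load('side8');m=np.array([.572,.004,.082])
y=np.radians(15.4);ex=np.array([np.cos(y)*.866,np.sin(y)*.866,.5]);ey=np.array([-np.sin(y),np.cos(y),0]);n=np.cross(ex,ey)
p=np.array([.5563,-.0041,.1173]);c=m-.008*n;ax=(p-c)/np.linalg.norm(p-c);print('lean',np.degrees(np.arccos(ax@n)),'foot',63-1000*np.linalg.norm(p-c)+8)
F=p-ax*.026;e1=ex-ax*(ex@ax);e1/=np.linalg.norm(e1);e2=np.cross(ax,e1)
for t in range(-90,91,15):
  r=np.radians(t);d=-e1*np.cos(r)-e2*np.sin(r)
  print(t,'flange top',proj(a,[F+d*.024+ax*.004,F+d*.028])[:].round(1).tolist(),'side: edge,tab end',proj(b,[F+d*.024,F+d*.027-ax*.004]).round(1).tolist())
g=cv2.cvtColor(b['frame'],cv2.COLOR_RGB2GRAY)
print('cols 244..')
for v in range(168,198):print(v,*['%3d'%x for x in g[v,244:274]])
"
```

```text
lean 5.481268009052177 foot 23.570026321059927
-90 flange top [[267.4, 191.0], [265.6, 191.0]] side: edge,tab end [[251.2, 178.5], [250.8, 179.0]]
-75 flange top [[268.3, 193.1], [266.7, 193.5]] side: edge,tab end [[250.1, 180.1], [249.6, 180.8]]
-60 flange top [[269.8, 194.8], [268.4, 195.5]] side: edge,tab end [[249.5, 181.8], [248.9, 182.7]]
-45 flange top [[271.7, 196.1], [270.6, 197.0]] side: edge,tab end [[249.5, 183.5], [248.8, 184.6]]
-30 flange top [[273.9, 196.8], [273.1, 197.8]] side: edge,tab end [[249.9, 185.0], [249.3, 186.3]]
-15 flange top [[276.2, 197.0], [275.9, 198.0]] side: edge,tab end [[250.9, 186.4], [250.5, 187.8]]
0 flange top [[278.5, 196.5], [278.6, 197.4]] side: edge,tab end [[252.4, 187.3], [252.1, 188.9]]
15 flange top [[280.7, 195.4], [281.1, 196.2]] side: edge,tab end [[254.2, 187.9], [254.1, 189.6]]
30 flange top [[282.6, 193.9], [283.3, 194.4]] side: edge,tab end [[256.2, 188.1], [256.4, 189.8]]
45 flange top [[284.0, 192.0], [285.0, 192.2]] side: edge,tab end [[258.3, 187.8], [258.8, 189.5]]
60 flange top [[284.9, 189.8], [286.0, 189.6]] side: edge,
[... 3269 characters left out ...]
  49  75  76  71  70  73  49  52  29  32  37  47  55  33  51  26  66  94 108 158
193 237  33  61  59  60  61  63  54  43  34  30  37  51  39  27  27  31  32  34  36  38  55  29  25  56  97 127 160 131 110
194 237  33  61  57  60  60  61  63  52  35  37  36  35  35  36  37  37  39  39  36  32  27  50 103 120 168 134 113  58  53
195 238  33  62  59  60  59  60  63  54  34  32  37  37  39  40  40  38  37  36  36  46  95 114 177 140 116  66  50  55  59
196 238  31  61  58  59  59  60  60  61  53  43  36  37  39  40  40  40  39  35  32 102 169 145 121  70  49  56  58  61  61
197 240  34  61  59  60  59  57  56  60  78  69  38  35  38  39  39  38  42  38  36 131 131  85  50  56  59  59  60  60  61
```

No pictures left, so numbers only from here. The crucible is coaxial to about 5° but the flange is still ~12 mm above the rim, because the pads slipped along the ring. The tab is within about −15..0° of the keyway. I'll regrip squarely and harder.

```bash
python3 -m creep '[[[0,-3.5,0,-0.06],[0,-3.6,0,-0.06],[0,-3.6,0,-0.06],[0,-3.6,0,0],[0,-3.6,0,0],[0,-3.6,0,0],[0,-3.5,0,0],[0,0,0,0],[0,0,-2,0],[0,0,-2,0],[0,0,0,0],[0,0,0,0]]]' 80; python3 -c "
from h import *
for i in range(2):
  o=bot.get_obs();M=R.from_rotvec(o['ee_rot']).as_matrix();print(o['tcp_pos'],np.degrees(np.arctan2(M[1,1],M[0,1])))"
```

```text
time: 15.02
tcp_pos: [0.5628, -0.0045, 0.152]
ee_rot: [0.408, -3.112, -0.002]
wrist_force: [0.0, 0.2, -0.8]
opening: 0.0706
grasp_force: 0.0
[ 0.56278053 -0.00450556  0.15199294] 104.9560392850174
[ 0.56278053 -0.00450556  0.15199294] 104.9560392850174
```

```bash
python3 -m creep '[[[-0.1,0.25,-2,0],[0,0,-1.5,0],[0,0,-1,0],[0,0,-0.4,0],[0,0,0,0],[0,0,0,0]]]' 80;  python3 -m creep '[[[0,0,0,0],[0,0,0,0],[0,0,0,0],[0,0,0,0],[0,0,0,0],[0,0,0,0],[0,0,0,0]]]' 20 40
```

```text
time: 15.52
tcp_pos: [0.5637, -0.0021, 0.105]
ee_rot: [-0.409, 3.114, -0.0]
wrist_force: [0.6, -0.4, -0.9]
opening: 0.0706
grasp_force: 0.0
time: 16.1
tcp_pos: [0.5631, -0.0014, 0.1044]
ee_rot: [-0.409, 3.115, 0.002]
wrist_force: [-1.5, 5.0, 2.6]
opening: 0.039
grasp_force: 39.9
```

```bash
python3 -m creep '[[[-0.05,0.1,0,0],[-0.05,0.05,-0.02,0.12],[0.03,0.02,-0.05,-0.12],[0.03,0.01,-0.05,-0.12],[0.03,0.01,-0.05,0.12],[0.03,0.01,-0.05,0.12],[0.03,0.01,-0.05,-0.12],[0.03,0.01,-0.05,-0.12],[0.03,0.01,-0.05,0.12]]]'; python3 -m creep '[[[0.03,0.01,-0.05,0.12],[0.03,0.01,-0.05,-0.12],[0.03,0.01,-0.05,-0.12],[0.03,0.01,-0.05,0.12]]]'
```

```text
time: 16.85
tcp_pos: [0.5643, -0.0003, 0.1008]
ee_rot: [-0.394, 3.117, -0.002]
wrist_force: [-0.1, -3.1, 1.6]
opening: 0.0386
grasp_force: 39.6
time: 17.18
tcp_pos: [0.5659, 0.0004, 0.0983]
ee_rot: [-0.393, 3.116, -0.001]
wrist_force: [3.0, -2.3, -2.3]
opening: 0.0388
grasp_force: 39.6
```

```bash
python3 -m creep '[[[0.03,0.01,-0.05,0.12],[0.03,0.01,-0.05,-0.12],[0.03,0.01,-0.05,-0.12],[0.03,0.01,-0.05,0.12]]]'; python3 -m creep '[[[0.03,0.01,-0.05,0.12],[0.03,0.01,-0.05,-0.12],[0.03,0.01,-0.05,-0.12],[0.03,0.01,-0.05,0.12]]]'; python3 -c "
from h import *
s=snap('side','side9');g=cv2.cvtColor(s['frame'],cv2.COLOR_RGB2GRAY)
for v in range(178,196):print(v,*['%3d'%x for x in g[v,245:272]])"
```

```text
time: 17.52
tcp_pos: [0.5659, 0.0012, 0.0962]
ee_rot: [0.394, -3.115, -0.001]
wrist_force: [-2.4, 1.0, 3.5]
opening: 0.0389
grasp_force: 39.8
time: 17.85
tcp_pos: [0.5668, 0.0017, 0.0949]
ee_rot: [0.394, -3.114, -0.001]
wrist_force: [-6.3, 0.9, 8.9]
opening: 0.0389
grasp_force: 39.9
178 216 227 157  92  36  84  95  90  85  82  81  81  79  79  81  27  18  26  25  26  24  24  14  63 240 219 213
179 216 219 229 197 128  91  85  82  81  82  81  80  79  79  83  28  19  24  25  25  25  24  12  87 241 221 215
180 215 216 219 228 206  83  80  80  81  82  81  80  80  81  84  29  21  25  29  26  24  22  15 119 221 218 221
181 215 214 216 222 215  75  77  74  79  80  80  80  79  79  88  30  20  27  26  25  22  21  14  51 103 169 211
182 214 214 215 219 236  75  89  82  74  81  79  83  81  87  96  35  19  24  28  20  17  31  59  43  53 104 146
183 214 215 216 220 237  84  93 105  90  87  83  91  90  99  91  26  17  21  19  34  57  67 107  71  49  80 118
184 215 215 216 222 229  79  35  94 109  89  89  81  85  82  66  34  32  24  39  75  99  92  98  66  50  56  50
185 215 217 220 230 187  83  70 
[... 499 characters left out ...]
  79  53  33  40  41  39  41
190  31  60  59  61  60  66  69  86 107  83  73  82  86  83  85  88  98  89  76  77  53  31  36  40  40  39  45
191  32  61  60  60  62  53  48  69  66 104  78  94  91  96  96  90  85  79  50  29  35  36  40  39  39  40  46
192  31  62  60  61  62  63  39  33  37  29  86  84  77  80  77  74  50  54  32  35  39  40  37  39  35  45  66
193  31  61  59  61  62  64  55  39  33  31  46  64  48  50  51  29  32  32  37  40  37  37  36  39  49  58  74
194  32  61  60  60  61  63  65  45  40  36  33  32  33  33  33  35  39  40  42  38  34  38  51  59  77  73  70
195  34  62  61  61  61  62  63  57  42  35  38  42  37  39  43  40  38  39  37  39  49  57  79  74  72  62  59
```

Pixels show the tab end at about (253,191), over the keyway, and the flange edge is now near the rim. Continuing gently.

```bash
python3 -m creep '[[[0.02,0.01,-0.04,0.08],[0.02,0.01,-0.04,0.08],[0.02,0,-0.04,-0.08],[0.02,0.01,-0.04,-0.08]]]'; python3 -m creep '[[[0.02,0,-0.04,-0.08],[0.02,0.01,-0.04,-0.06],[0.02,0,-0.04,0.07],[0,0,0,0.07]]]'
```

```text
time: 18.23
tcp_pos: [0.5684, 0.0026, 0.0945]
ee_rot: [0.403, -3.115, -0.003]
wrist_force: [-5.5, 8.4, 11.1]
opening: 0.039
grasp_force: 40.0
time: 18.57
tcp_pos: [0.5687, 0.0026, 0.0935]
ee_rot: [0.412, -3.113, -0.002]
wrist_force: [-8.4, 4.2, 14.1]
opening: 0.0385
grasp_force: 40.1
```

```bash
python3 -m creep '[[[0,0,0,0.07],[0,0,0,0.07],[0,0,0,0.07],[0,0,0,0]]]'; python3 -c "
from h import *
s=snap('side','side10');g=cv2.cvtColor(s['frame'],cv2.COLOR_RGB2GRAY)
for v in range(182,195):print(v,*['%3d'%x for x in g[v,245:272]])"
```

```text
time: 18.9
tcp_pos: [0.5694, 0.0026, 0.0941]
ee_rot: [-0.734, 3.054, 0.003]
wrist_force: [-6.8, 5.5, 15.0]
opening: 0.0388
grasp_force: 40.0
182 215 214 215 218 232 120 110  87  69  77  77  77  79  80  89  96  89  30  18  22  22  33  61  60  59 107 146
183 214 214 215 218 232 129  90 121  92  96  82  86  89  89  98  85  63  33  25  19  35  66 108  86  49  81 119
184 215 215 215 221 235 108  44 100 122 129  94  96  96  84  79  63  51  45  50  56  74  87 102  78  48  50  61
185 216 216 220 228 221  81  67  35  53  80  78  71  63  63  76  55  43  54  77 102  95  96  95  62  35  34  64
186 220 226 209 208 131  89 100  53  39  42  31  53  53  54  55  54  58  64  95  96  88  98  89  36  35  34  49
187 207 207 117  49  54  97  93  83  49  39  56  54  52  53  57  56  74  94  96  82  93  90  78  31  40  37  40
188 102  51  57  64  56  96  81  86  95  79  73  66  67  65  78  81  89  95  85  91  89  81  39  33  40  38  52
189  26  67  58  59  58  71 102  84 102 102  92  95  95  90  96  95  85  85  92  89  79  52  31  39  40  39  35
190  30  60  60  61  61  45  96  85  98 100  78  87  86  86  84  85  88  95  91  79  53  30  38  41  40  37  37
191  31  61  60  61  62  51  55  46  64  83  89  92  91  91  95  96  89  78  76  51  32  35  41  42  41  38  35
192  31  62  58  61  62  65  39  44  39  55  88  91  84  85  80  77  74  51  29  33  37  39  40  40  37  40  50
193  31  61  60  61  63  64  53  38  32  29  47  75  58  61  48  53  29  33  35  38  42  38  38  41  52  56  76
194  34  61  61  60  61  63  65  45  38  37  30  31  32  32  33  35  37  37  41  38  35  40  52  58  78  73  72
```

```bash
for i in 1; do python3 -m creep '[[[0,0,0,0.06],[0,0,0,0.06],[0,0,0,0]]]'; done | grep -E 'tcp|wrist_f'; python3 -m creep '[[[0,0,0,-0.1],[0,0,0,-0.1],[0,0,0,-0.1]]]'| grep -E 'tcp|wrist_f'; python3 -m creep '[[[0,0,0,-0.08],[0,0,0,-0.05],[0,0,0,0]]]'| grep -E 'tcp|wrist_f'; python3 -m creep '[[[0,0,0,-0.08],[0,0,0,-0.05],[0,0,0,0]]]'| grep -E 'tcp|wrist_f'; python3 -m creep '[[[0,0,0,-0.08],[0,0,0,-0.05],[0,0,0,0]]]'| grep -E 'tcp|wrist_f|opening'; python3 -c "
from h import *
s=snap('side','side11');g=cv2.cvtColor(s['frame'],cv2.COLOR_RGB2GRAY)
for v in range(186,194):print(v,*['%3d'%x for x in g[v,245:272]])"
```

```text
tcp_pos: [0.5702, 0.0038, 0.0943]
wrist_force: [-4.6, 10.7, 13.8]
tcp_pos: [0.5712, 0.0041, 0.0941]
wrist_force: [-2.0, 8.2, 7.9]
tcp_pos: [0.5721, 0.0032, 0.0943]
wrist_force: [1.8, 7.9, 8.4]
tcp_pos: [0.574, 0.0024, 0.0949]
wrist_force: [5.7, 4.8, 6.5]
tcp_pos: [0.5755, 0.0014, 0.0955]
wrist_force: [7.9, 1.1, 6.2]
opening: 0.037
186 219 225 207 208 113 107  94  39  40  52  54  41  57  50  60  68  77  90  87  88  98  89  80  29  39  34  58
187 204 208 119  48  81  94  96  77  62  55  54  43  60  77  74  92  89  85  86  93  91  82  52  32  42  38  63
188 101  77  75  60  55  93  99  96  92  74  72  68  79  91  87  89  84  87  96  92  81  64  32  36  40  36  53
189  33  78  56  57  58  67 103  97  95  85  93  91  91  88  85  80  91  96  88  77  64  30  35  40  39  39  55
190  32  59  58  61  62  48  59  89  82  68  83  80  84  89  88  96  94  90  78  50  30  35  41  38  39  38  44
191  35  62  60  61  62  53  49  53  78  59  99  97  95  91  90  83  78  76  51  31  36  39  39  40  38  38  37
192  33  62  59  60  62  64  40  31  31  48  76  75  72  74  74  49  52  30  35  35  40  39  42  38  37  39  50
193  33  62  60  60  61  62  56  43  34  31  37  52  38  41  30  31  33  36  37  38  41  40  37  39  50  58  71
```

```bash
python3 -m creep '[[[0,0,0,0],[0,0,0,0],[0,0,0,0],[0,0,0,0],[0,0,0,0],[0,0,1,0],[0,0,3,0],[0,0,4,0],[0,4,0,0.1],[0,4,0,0.1],[0,4,0,0.06],[0,4,0,0]]]' 80|grep -E 'tcp|ee'; python3 -m creep '[[[0,4,0,0],[0,3,0,0],[0,0,0,0]]]'|grep -E 'tcp|ee'; python3 -c "
from h import *
a=snap('top','top12');b=snap('side','side12')
g=cv2.cvtColor(a['frame'],cv2.COLOR_RGB2GRAY);print('top cols 260..')
for v in range(176,202):print(v,*['%3d'%x for x in g[v,260:290]])
g=cv2.cvtColor(b['frame'],cv2.COLOR_RGB2GRAY);print('side cols 244')
for v in range(170,195):print(v,*['%3d'%x for x in g[v,244:274]])"
```

```text
tcp_pos: [0.5691, 0.1628, 0.1728]
ee_rot: [-0.255, 3.13, -0.0]
tcp_pos: [0.5688, 0.2369, 0.1723]
ee_rot: [-0.26, 3.13, 0.004]
top cols 260..
176 136 139 129  90  37  42  43  52  49  44  49  71  88  89  94 102  92  77  70  52  49  42  33  71 117 120 113 101 124 160
177 139 138 111  37  42  47  49  50  49  69  99 121 134 138 142 145 141 138 126  95  67  48  34  55 101 120 100  92 127 155
178 137 119  71  40  44  47  40  61  97 120 137 144 138 140 141 132 132 140 140 139 125  87  49  35  80 121 117 114 104 128
179 132  95  37  41  43  41  59 105 137 143 140 136 123 125 124 120 120 123 120 131 144 134  97  53  76 115 118 111 106 129
180 133  92  38  49  46  56 104 135 143 133 124 129 138 135 134 123 123 134 127 129 141 141 135  97  70 104 122  99  90 126
181 122  45  38  47  53  95 134 142 133 133 137 126 101  71  52  45  56  45  76 119 130 132 144 131  78  83 121 116 113 105
182 126  55  43  44  76 126 143 130 130 132 100  70  66  69  75  78  73  70  58  58 101 132 139 131  86  76 114 116 108 107
183 112  38  37  46  97 138 130 128 137  98  57  66  77  91 109 122 114 111  99  79  61  95
[... 4678 characters left out ...]
  87  87  93  87  84  83  75 100 202 125  65  60  27  47  83  43  44  57  57  61
190 238  30  56  55  61  60  61  70  71  95  76  83  83  83  87  85 101 133 132  68  46  29  34  71  52  39  49  43  55  58
191 236  33  61  58  59  61  50  49  46  66  69  97  94  94  90  86 104  71  70  49  29  33  45  53  43  42  61  28  55 104
192 238  34  61  58  59  61  63  39  31  30  45  75  76  72  70  73  48  49  28  32  36  48  55  32  51  25  66  94 110 158
193 238  34  60  58  59  62  62  54  42  32  29  38  51  39  26  28  31  33  35  38  37  57  31  27  55  97 128 160 132 111
194 237  33  61  59  59  61  62  64  51  35  37  37  33  34  36  36  38  38  39  37  31  27  51 102 120 169 134 113  58  51
```

```bash
cat > pose.py <<'E'
from h import *
import sys
a=load(sys.argv[1]);b=load(sys.argv[2]);ut=eval(sys.argv[3]);us=eval(sys.argv[4]);m=np.array([.572,.004,.082])
y=np.radians(15.4);ex=np.array([np.cos(y)*.866,np.sin(y)*.866,.5]);ey=np.array([-np.sin(y),np.cos(y),0]);n=np.cross(ex,ey)
p,e=tri(a,ut,b,us);d=p-m;print('p',p,e,'h',d@n,d@ex,d@ey)
for h in(.026,.030,.034):print(h,'top',proj(a,m+n*h)[0],'side',proj(b,m+n*h)[0])
for h in(0,.004):
 F=m+n*h
 for t in range(-45,46,15):
  r=np.radians(t);D=-ex*np.cos(r)-ey*np.sin(r);print(h,t,'side edge,tab end,rim',proj(b,[F+D*.024,F+D*.027-n*.004,m+D*.0285]).round(1).tolist())
E
python3 pose.py top12 side12 '(276,190.8)' '(256,178)'
```

```text
p [5.58881414e-01 8.86228287e-05 1.07595824e-01] 0.004466860817780959 h 0.029009112670778357 0.0009456124695976856 -0.0002872201211833972
0.026 top [276.16866994 189.95831659] side [255.31313203 178.96351846]
0.03 top [276.43208898 190.512962  ] side [254.84022123 178.11060656]
0.034 top [276.6971255  191.07101622] side [254.36513333 177.25378103]
0 -45 side edge,tab end,rim [[250.6, 186.8], [250.1, 187.9], [249.2, 187.3]]
0 -30 side edge,tab end,rim [[251.1, 188.3], [250.6, 189.6], [249.7, 189.1]]
0 -15 side edge,tab end,rim [[252.0, 189.6], [251.7, 191.0], [250.8, 190.6]]
0 0 side edge,tab end,rim [[253.4, 190.5], [253.3, 192.1], [252.5, 191.6]]
0 15 side edge,tab end,rim [[255.1, 191.0], [255.2, 192.6], [254.5, 192.2]]
0 30 side edge,tab end,rim [[257.1, 191.0], [257.4, 192.7], [256.9, 192.3]]
0 45 side edge,tab end,rim [[259.2, 190.6], [259.7, 192.2], [259.3, 191.8]]
0.004 -45 side edge,tab end,rim [[250.2, 186.0], [249.7, 187.1], [249.2, 187.3]]
0.004 -30 side edge,tab end,rim [[250.6, 187.5], [250.2, 188.8], [249.7, 189.1]]
0.004 -15 side edge,tab end,rim [[251.5, 188.8], [251.2, 190.2], [250.8, 190.6]]
0.004 0 side edge,tab end,rim [[252.9, 189.7], [252.8, 191.3], [252.5, 191.6]]
0.004 15 side edge,tab end,rim [[254.7, 190.2], [254.7, 191.8], [254.5, 192.2]]
0.004 30 side edge,tab end,rim [[256.6, 190.2], [257.0, 191.9], [256.9, 192.3]]
0.004 45 side edge,tab end,rim [[258.7, 189.8], [259.3, 191.4], [259.3, 191.8]]
```

The flange is now about 3–4 mm above the rim and coaxial, so the tab is riding on the rim within a few degrees of the keyway (probably slightly positive). I'll regrip squarely and sweep small angles with light pressure.

```bash
python3 -m creep '[[[-0.1,-3.9,0,0.05],[-0.1,-3.9,0,0.05],[-0.1,-3.9,0,0],[-0.1,-3.9,0,0],[-0.1,-4,0,0],[0,-3.9,0,0],[0,0,0,0],[0,0,-1.8,0],[0,0,-1.8,0],[0,0,0,0],[0,0,0,0]]]' 80|grep -E 'tcp|ee'
```

```text
tcp_pos: [0.5627, -0.0041, 0.1347]
ee_rot: [0.406, -3.112, -0.001]
```

```bash
python3 -m creep '[[[0.05,0.5,-1.5,0],[0,0,-1.3,0],[0,0,-0.9,0],[0,0,-0.3,0],[0,0,0,0],[0,0,0,0]]]' 80|grep -E 'tcp|ee'; python3 -m creep '[[[0,0,0,0],[0,0,0,0],[0,0,0,0],[0,0,0,0],[0,0,0,0],[0,0,0,0],[0,0,0,0]]]' 20 35
```

```text
tcp_pos: [0.5648, 0.0017, 0.0958]
ee_rot: [0.409, -3.115, 0.0]
time: 23.6
tcp_pos: [0.5647, 0.0024, 0.0961]
ee_rot: [-0.409, 3.115, 0.002]
wrist_force: [-1.8, 4.1, 3.4]
opening: 0.0386
grasp_force: 35.0
```

Press lightly (~1.2 mm of spring), then sweep negative and back.

```bash
f='tcp|wrist_f'; python3 -m creep '[[[0.03,0.01,-0.05,0],[0.03,0.01,-0.05,0],[0,0,0,0]]]'|grep -E $f;  python3 -m creep '[[[0.02,0,-0.03,-0.04],[0.02,0,-0.03,-0.04],[0,0,0,0]]]'|grep -E $f; python3 -m creep '[[[0.01,0,-0.02,-0.05],[0.01,0,-0.02,-0.05],[0,0,0,0]]]'|grep -E $f; python3 -c "
from h import *
s=snap('side','side13');g=cv2.cvtColor(s['frame'],cv2.COLOR_RGB2GRAY)
for v in range(184,194):print(v,*['%3d'%x for x in g[v,244:272]])"
```

```text
tcp_pos: [0.5651, 0.0026, 0.0954]
wrist_force: [-4.3, 5.4, 8.3]
tcp_pos: [0.5654, 0.0026, 0.0951]
wrist_force: [-4.5, 4.4, 9.2]
tcp_pos: [0.5666, 0.0026, 0.0952]
wrist_force: [-3.1, 4.3, 9.4]
184 214 215 215 215 222 228  76  37  74  82  82  83  79  77  83  33  33  27  27  60  73  97  98  95  66  50  56  53
185 214 215 216 220 230 186  83  70  34  56  59  64  55  55  59  63  55  42  61  96  99  83  98  86  61  48  61  53
186 216 220 226 209 209 133  90  97  53  33  41  54  55  54  58  57  62  70  94  96  89  90  92  83  37  59  57  57
187 222 206 208 117  50  62  96  97  83  52  60  56  56  48  59  67  79  91  94  86  91  97  87  65  29  69  43  60
188 231 102  50  57  63  56  93 100  96  92  85  74  73  77  77  91  95  82  82  91  96  89  77  41  34  69  36  39
189 237  27  66  58  59  58  72  96  92 101  93  92  90  93  91  83  85  83  89  96  91  77  38  33  39  37  41  40
190 239  30  60  60  62  61  67  60  79 100  69  71  81  84  81  86  88  96  89  77  76  39  34  40  40  39  45  42
191 240  31  61  60  60  61  52  49  68  86  53  88  93  96  95  97  90  80  80  50  29  34  40  40  37  36  38  44
192 241  32  61  60  61  62  64  38  34  33  42  86  80  78  73  75  75  49  54  32  36  38  40  38  39  40  43  78
193 240  30  62  59  60  61  64  55  38  33  33  46  49  49  49  40  29  32  34  36  38  38  36  38  39  58  56 102
```

The tab now shows dark gaps on both sides (px 251 and 254), so it is centred in the keyway. Pressing down with small twists.

```bash
f='tcp|wrist_f'; python3 -m creep '[[[0.02,0,-0.03,0.05],[0.02,0.01,-0.03,-0.05],[0.02,0,-0.03,-0.05],[0.02,0.01,-0.03,0.05]]]'|grep -E $f;  python3 -m creep '[[[0.02,0,-0.03,0.06],[0.02,0.01,-0.03,-0.06],[0.02,0,-0.03,-0.06],[0.02,0.01,-0.03,0.06]]]'|grep -E $f; python3 -c "
from h import *
s=snap('side','side14');g=cv2.cvtColor(s['frame'],cv2.COLOR_RGB2GRAY)
for v in range(184,194):print(v,*['%3d'%x for x in g[v,244:272]])"
```

```text
tcp_pos: [0.5679, 0.0029, 0.0947]
wrist_force: [-1.6, 4.9, 13.2]
tcp_pos: [0.5688, 0.0029, 0.0941]
wrist_force: [-7.3, 3.7, 15.4]
184 214 214 214 215 220 234 106  47 103  86  89  88  85  85  69  54  16  27  25  44  71  65  92 103  78  49  59  59
185 214 215 216 220 228 219  79  67  22  66  71  63  63  55  57  62  37  46  47  82 100  86  96  96  60  45  68  66
186 216 220 226 209 207 130  87  97  40  64  43  46  51  58  56  57  68  61  78  93  90  86  97  90  36  45  60  64
187 222 206 207 117  49  54 106  96  83  41  46  39  48  56  59  58  87  77  90  89  82  93  90  78  29  38  53  45
188 231 102  50  57  62  55 126  97  97  84  87  72  75  63  77  76  89  92  85  83  94  89  79  40  34  39  53  47
189 238  27  66  58  59  58  85  96  94 101  95  89  92  87  91  92  85  78  89  96  89  79  51  32  39  38  62  57
190 240  30  60  60  61  61  44  86  85 103  78  78  85  85  82  82  90  88  96  90  79  52  31  37  40  38  43  61
191 239  32  61  60  61  62  53  55  70  67  77  91  93  91  92  95  96  90  77  75  53  32  36  39  39  38  42  40
192 241  31  61  59  59  62  64  38  43  33  44  89  91  84  83  75  77  75  51  29  32  39  39  39  41  38  50  45
193 241  31  61  61  60  62  64  54  39  32  29  48  75  59  50  51  52  28  33  36  37  42  38  39  39  52  56  73
```

```bash
f='tcp|ee|wrist_f'; python3 -m creep '[[[-0.1,0,0,-0.04],[-0.1,0,0,-0.04],[0,0,0,-0.04],[0,0,0,0]]]'|grep -E $f;  python3 -m creep '[[[0,0,0,-0.04],[0,0,0,-0.04],[0,0,0,0]]]'|grep -E $f; python3 -c "
from h import *
s=snap('side','side15');g=cv2.cvtColor(s['frame'],cv2.COLOR_RGB2GRAY)
for v in range(187,194):print(v,*['%3d'%x for x in g[v,248:264]])"; python3 -m creep '[[[0,0,0,-0.04],[0,0,0,-0.04],[0,0,0,0]]]'|grep -E $f; python3 -c "
from h import *
s=snap('side','side16');g=cv2.cvtColor(s['frame'],cv2.COLOR_RGB2GRAY)
for v in range(187,194):print(v,*['%3d'%x for x in g[v,248:264]])"
```

```text
tcp_pos: [0.5685, 0.0023, 0.0947]
ee_rot: [0.06, 3.135, -0.001]
wrist_force: [-1.7, 2.3, 13.4]
tcp_pos: [0.5694, 0.002, 0.095]
ee_rot: [0.183, 3.128, -0.002]
wrist_force: [0.2, 1.1, 11.7]
187  49  67 123  96  78  56  57  49  58  59  68  67  75  93  93  88
188  62  53  91  92  96  92  61  57  74  75  76  93  89  89  82  91
189  58  58  66  83  99  99  94  88  91  89  90  91  84  83  88  95
190  62  60  60  77  97  98  73  77  84  81  80  87  87  98  89  79
191  60  62  51  49  62  80  54  88  89  90  97  95  89  85  78  50
192  60  62  64  39  33  40  41  85  84  76  78  76  74  50  53  30
193  60  61  63  55  41  32  32  46  63  48  49  51  31  31  35  36
tcp_pos: [0.5707, 0.0014, 0.0954]
ee_rot: [0.308, 3.115, -0.002]
wrist_force: [3.0, -0.3, 11.2]
187  48  67  94  95  76  57  50  49  54  58  69  67  77  89  90  84
188  62  55  93  97  96  93  68  61  67  76  76  90  93  84  80  91
189  57  57  72  91  98  97  93  95  89  92  90  85  85  90  88  94
190  62  61  59  69  97  93  66  79  80  83  81  90  88  95  90  76
191  60  62  51  48  62  81  54  87  88  95  95  95  89  76  79  51
192  60  61  64  39  34  39  42  85  80  78  74  74  75  50  53  31
193  60  63  63  56  38  31  31  45  50  48  50  38  29  33  34  36
```

The gripper has drifted ~6 mm to +x, so pressing lifts the tab side. Regripping centred and slightly toward the tab side.

```bash
f='time|tcp|ee|wrist_f|open'; python3 -m creep '[[[0,0,0,0],[0,0,0,0],[0,0,0,0],[0,0,0.1,0],[-0.2,0,0,0.11],[-0.2,0,0,0.11],[-0.2,0,0,0.11],[-0.25,0,0,0.11],[-0.1,0,0,0],[0,0,0,0]]]' 70 |grep -E $f;  python3 -m creep '[[[0,0,0,0],[0,0,0,0],[0,0,0,0],[0,0,0,0],[0,0,0,0],[0,0,0,0]]]' 20 30|grep -E $f; python3 -c "
from h import *
s=snap('side','side17');g=cv2.cvtColor(s['frame'],cv2.COLOR_RGB2GRAY)
for v in range(185,194):print(v,*['%3d'%x for x in g[v,248:264]])"
```

```text
time: 26.88
tcp_pos: [0.5551, 0.0022, 0.0915]
ee_rot: [0.373, -3.118, -0.0]
wrist_force: [0.4, -0.0, 0.6]
opening: 0.062
time: 27.38
tcp_pos: [0.5563, 0.0017, 0.0925]
ee_rot: [-0.378, 3.119, -0.002]
wrist_force: [-0.9, -4.5, 0.9]
opening: 0.0389
185 232 182  86  73  23  52  33  60  58  31  16  21  24  50  68  99
186 210  97  91  95  61  73  44  61  58  58  30  41  58  94  95  87
187  50  63  97  85  99  75  52  41  61  70  67  82  92  94  86  88
188  64  56  95  89  97 100  94  78  78  90  89  95  84  78  92  96
189  57  59  68  92  92  99  87  86  88  86  85  85  86  91  97  90
190  62  62  48  55  68  89  78  78  85  90  90  97  97  96  91  78
191  61  62  54  50  48  60  73  98  96  95  95  88  86  77  76  52
192  61  62  64  41  33  31  57  76  77  72  74  74  62  52  29  33
193  60  62  63  55  42  34  30  37  52  35  39  28  32  34  36  37
```

```bash
f='time|tcp|ee|wrist_f|open'; python3 -m creep '[[[0,0,0,0],[0,0,0,0],[0.2,0,0.1,0],[0.3,0.05,0.1,0],[0,0,0,0]]]' 65 |grep -E $f;  python3 -m creep '[[[0,0,0,0],[0,0,0,0],[0,0,0,0],[0,0,0,0],[0,0,0,0]]]' 20 30|grep -E $f;  python3 -m creep '[[[0.01,0,-0.05,0.04],[0.01,0,-0.05,-0.04],[0.01,0,-0.05,-0.04],[0.01,0,-0.05,0.04],[0,0,0,0]]]'|grep -E $f; python3 -c "
from h import *
s=snap('side','side18');g=cv2.cvtColor(s['frame'],cv2.COLOR_RGB2GRAY)
for v in range(185,194):print(v,*['%3d'%x for x in g[v,248:264]])"
```

```text
time: 27.85
tcp_pos: [0.5619, 0.0031, 0.0946]
ee_rot: [-0.378, 3.118, 0.0]
wrist_force: [1.0, 0.4, 0.4]
opening: 0.0571
time: 28.27
tcp_pos: [0.561, 0.0025, 0.0943]
ee_rot: [0.378, -3.119, 0.001]
wrist_force: [-0.5, -0.9, -0.2]
opening: 0.0392
time: 28.68
tcp_pos: [0.5616, 0.0025, 0.0933]
ee_rot: [-0.38, 3.118, -0.001]
wrist_force: [-2.5, -1.9, 6.2]
opening: 0.0392
185 230 186  84  69  23  42  43  52  56  55  59  36  25  41  65  99
186 209 133  90  97  53  57  48  55  57  46  59  60  48  80  97  95
187  50  62  96  95  83  75  36  59  57  58  65  68  79  90  92  83
188  62  56  95  82 105  91  76  80  77  76  88  89  92  85  82  91
189  59  59  70  63 116 102  94  94  94  92  88  85  79  91  98  95
190  62  63  54  39  84 103  73  76  85  80  86  89  92  95  90  77
191  61  62  53  50  71  64  69  87  97  96  96  92  91  75  75  51
192  61  62  64  40  34  21  57  85  77  78  74  75  75  52  29  34
193  60  61  64  55  42  31  30  47  50  50  50  38  31  33  35  39
```

```bash
python3 -c "
from h import *
m=np.array([.572,.004,.082]);y=np.radians(15.4);ex=np.array([np.cos(y)*.866,np.sin(y)*.866,.5]);ey=np.array([-np.sin(y),np.cos(y),0]);n=np.cross(ex,ey)
for f in('side0','side3','side4'):
  s=load(f);g=cv2.cvtColor(s['frame'],cv2.COLOR_RGB2GRAY);print(f)
  for v in range(184,194):print(v,*['%3d'%x for x in g[v,248:264]])
P=lambda r,w,z:(m-ex*r+ey*w+n*z)
for nm,w,r,z in(('keyL in',.00575,.0175,0),('keyL out',.00575,.028,0),('keyR in',-.00575,.0175,0),('keyR out',-.00575,.028,0),('keyL outbot',.00575,.028,-.006),('keyR outbot',-.00575,.028,-.006),('tabL',.004,.028,0),('tabR',-.004,.028,0),('tabL top',.004,.028,.004),('tabR top',-.004,.028,.004)):print(nm,proj(s,P(r,w,z))[0].round(1))
"
```

```text
side0
184 209 199 174 186 187  97 140  21  30  33  36  33  35  31  19  59
185 212 186 176 197 191  96 153  31  32  34  34  32  30  21  56 147
186 202 166 184 180 196 130  63  21  32  32  29  24  17  56 149 203
187 146 136 197 183 197 134 111  53  20  19  37  57 121 135 212 188
188 103  42 178 192 198  83 182  87  54 124 117 135 216 194 189 177
189  46  45 102 189 115  62  90  80 137 217 194 191 189 183 180 115
190  56  54  77 122  64  71  77 157 197 192 181 176 175 111 121  65
191  58  56  46  42  45  72  97 188 175 174 144 116  88  64  66  47
192  57  59  61  36  28  45  47  89  60  56  57  63  43  47  27  31
193  57  60  59  53  40  31  25  34  45  34  26  26  31  33  34  34
side3
184 224 184  76  90  95  84  81  31  35  34  37  36  36  33  24  61
185 230 147  82  92  96  78 110  36  33  37  36  36  33  31  35 147
186 217 120  87  93  96  76  78  28  33  36  34  32  29  40  70 198
187 134  95  92  95  97  87  62  40  31  33  37  42  59  75  91 181
188 103  57  89  98  96  85 103  59  41  62  68  76 102  98  90 172
189  55  57  65  98  90  74  66  51  76 102 100 100  98  93  92 121

[... 483 characters left out ...]
87  84  99  94  96  98  87  61  39  28  28  35  40  54 133 210 170
188  60  62  90  98  96  86 104  58  41  61  67  77  97 165 177 162
189  57  58  65  98  89  75  67  52  77 103 101  98  94  86 164 114
190  61  62  62  83  80  43  38  80 101 100  97  94  94  84  84  72
191  60  62  52  49  54  34  54 101  96  95  91  88  79  77  74  51
192  60  62  64  40  33  33  48  75  77  73  71  74  49  52  29  33
193  61  61  64  55  44  35  31  39  52  38  28  29  34  35  36  39
keyL in [253.3 188.2]
keyL out [251.1 190.9]
keyR in [256.2 189.5]
keyR out [254.  192.2]
keyL outbot [251.9 192.1]
keyR outbot [254.7 193.4]
tabL [251.6 191.1]
tabR [253.6 192. ]
tabL top [251.1 190.2]
tabR top [253.1 191.2]
```

```bash
f='tcp|ee|wrist_f'; python3 -m creep '[[[0,0,-0.05,0.03],[0,0,-0.05,0.03],[0,0,0,0]]]' - 40|grep -E $f;  python3 -m creep '[[[0,0,-0.04,0.03],[0,0,-0.03,0.03],[0,0,0,0]]]'|grep -E $f;  python3 -m creep '[[[0,0,-0.02,0.03],[0,0,-0.02,0.03],[0,0,0,0]]]'|grep -E $f; python3 -c "
from h import *
s=snap('side','side19');g=cv2.cvtColor(s['frame'],cv2.COLOR_RGB2GRAY)
for v in range(186,194):print(v,*['%3d'%x for x in g[v,248:264]])"
```

```text
tcp_pos: [0.5618, 0.002, 0.0929]
ee_rot: [-0.473, 3.105, -0.002]
wrist_force: [-4.2, -2.7, 8.7]
tcp_pos: [0.5619, 0.0013, 0.0928]
ee_rot: [-0.565, 3.09, -0.004]
wrist_force: [-4.8, -5.0, 12.8]
tcp_pos: [0.562, 0.0007, 0.0927]
ee_rot: [-0.656, 3.072, -0.005]
wrist_force: [-7.0, -6.5, 12.9]
186 208 131  89 102  40  52  46  34  55  55  55  55  67  61  64 100
187  49  55  97  95  86  48  40  58  46  55  59  57  87  77  90  89
188  64  56  95  90  96  95  78  75  53  68  76  77  90  96  86  81
189  59  58  72  98  89 101 101  94  93  94  94  94  86  86  91  98
190  62  61  46  86  88  96  97  89  86  85  87  80  91  88  96  91
191  61  62  52  54  63  66  83  92  92  87  92  96  96  90  77  75
192  61  63  63  39  43  38  52  88  91  85  85  79  77  75  51  30
193  61  63  64  55  39  32  29  46  75  58  62  49  53  28  33  36
```

```bash
f='tcp|wrist_f'; python3 -m creep '[[[0,0.02,-0.02,0.04],[0,0.02,-0.02,0.04],[0,0,0,0]]]' - 40|grep -E $f;  python3 -m creep '[[[0,0.02,-0.02,0.04],[0,0.02,-0.02,0.04],[0,0,0,0]]]'|grep -E $f;  python3 -m creep '[[[0,0.02,-0.02,0.04],[0,0.02,-0.02,0.04],[0,0,0,0]]]'|grep -E $f; python3 -c "
from h import *
s=snap('side','side20');g=cv2.cvtColor(s['frame'],cv2.COLOR_RGB2GRAY)
for v in range(186,194):print(v,*['%3d'%x for x in g[v,248:264]])"
```

```text
tcp_pos: [0.5632, 0.0013, 0.0928]
wrist_force: [-3.8, -6.0, 13.5]
tcp_pos: [0.5641, 0.0018, 0.0928]
wrist_force: [-3.1, -5.8, 12.6]
tcp_pos: [0.5649, 0.0026, 0.0928]
wrist_force: [-0.8, -5.6, 12.8]
186 209 133  91 103  32  42  46  47  55  56  56  56  60  58  77  98
187  50  62  96  96  74  49  39  45  53  53  58  66  74  83  98  85
188  63  55  95  90  96  95  78  84  65  67  78  94  89  91  85  90
189  59  57  75 102  88 101 102  94  91  91  95  94  86  80  89  98
190  62  61  59  93  89  96  98  87  84  84  85  88  87  97  92  90
191  61  62  52  47  76  64  82  86  96  96  96  95  88  90  78  76
192  61  62  64  39  32  39  57  83  87  84  78  75  75  75  52  29
193  61  63  63  55  39  32  31  47  75  59  48  51  41  31  34  35
```

The images show the crucible isn't actually turning, and the flange-to-rim gap is ~5 mm. So it is still held by the plungers and the pads are slipping. I'll regrip square with a firm grip and use real twists.

```bash
f='time|tcp|ee|open'; python3 -m creep '[[[0,0,0,0],[0,0,0,0],[0,0,0.1,0],[0,0,0.05,-0.11],[0,0,0,-0.11],[0,0,0,-0.11],[0,0,0,-0.08],[0,0,0,0],[0,0,0,0]]]' 65 |grep -E $f; python3 -c "
from h import *
o=bot.get_obs();M=R.from_rotvec(o['ee_rot']).as_matrix();print(np.degrees(np.arctan2(M[1,1],M[0,1])))"
```

```text
time: 31.08
tcp_pos: [0.5608, 0.0042, 0.0898]
ee_rot: [0.397, -3.115, -0.001]
opening: 0.0571
104.54128900871474
```

```bash
f='time|tcp|wrist_f|open'; python3 -m creep '[[[0.1,-0.1,0.3,0],[0.15,-0.1,0.25,0],[0,0,0,0],[0,0,0,0]]]' 65 |grep -E $f;  python3 -m creep '[[[0,0,0,0],[0,0,0,0],[0,0,0,0],[0,0,0,0],[0,0,0,0]]]' 20 58|grep -E $f; python3 -m creep '[[[0.02,0,-0.04,0.12],[0.02,0.01,-0.04,-0.12],[0.02,0,-0.04,-0.12],[0.02,0.01,-0.04,0.12]]]'|grep -E $f
```

```text
time: 31.42
tcp_pos: [0.5644, 0.0019, 0.0964]
wrist_force: [-0.1, 0.0, -0.8]
opening: 0.0573
time: 31.83
tcp_pos: [0.5637, 0.0025, 0.096]
wrist_force: [-1.7, 3.3, 1.5]
opening: 0.0382
time: 32.17
tcp_pos: [0.5644, 0.0029, 0.0952]
wrist_force: [-6.9, -1.1, 7.6]
opening: 0.038
```

```bash
f='time|tcp|wrist_f|open'; python3 -m creep '[[[0.02,0,-0.04,0.12],[0.02,0.01,-0.04,-0.12],[0.02,0,-0.04,-0.12],[0.02,0.01,-0.04,0.12]]]'|grep -E $f; python3 -c "
from h import *
s=snap('side','side21');g=cv2.cvtColor(s['frame'],cv2.COLOR_RGB2GRAY)
for v in range(186,194):print(v,*['%3d'%x for x in g[v,248:264]])"
```

```text
time: 32.5
tcp_pos: [0.5653, 0.0034, 0.0945]
wrist_force: [-5.2, 0.7, 10.4]
opening: 0.0381
186 209 133  88 100  53  33  35  53  55  45  56  55  61  68  94  95
187  50  62  97  95  81  54  60  54  57  58  59  66  76  91  94  85
188  63  55  93  90  79  93  85  74  75  78  77  89  88  87  81  90
189  58  59  66 102  67  99 100  94  94  94  91  85  86  83  89  96
190  62  61  59  94  88  94 100  78  83  82  81  90  87  98  88  83
191  61  61  52  48  56  56  87  91  98  96  96  96  90  87  78  62
192  61  61  64  40  34  39  60  82  89  83  79  76  74  62  54  31
193  61  63  65  56  39  32  32  48  63  48  49  51  28  32  33  36
```

```bash
cat > q.py <<'E'
from h import *
import sys
s=snap('side',sys.argv[1]);g=cv2.cvtColor(s['frame'],cv2.COLOR_RGB2GRAY)
for v in range(188,193):print(v,*['%3d'%x for x in g[v,250:262]])
E
f='tcp|wrist_f'; python3 -m creep '[[[0.01,0,-0.03,-0.03],[0.01,0,-0.03,-0.03],[0,0,0,0]]]'|grep -E $f; python3 q.py s22; python3 -m creep '[[[0,0,-0.02,-0.03],[0,0,-0.01,-0.03],[0,0,0,0]]]'|grep -E $f; python3 q.py s23;  python3 -m creep '[[[0,0,-0.02,-0.03],[0,0,-0.01,-0.03],[0,0,0,0]]]'|grep -E $f; python3 q.py s24
```

```text
tcp_pos: [0.5651, 0.0035, 0.0941]
wrist_force: [-7.8, 4.9, 13.8]
188  95  88  96  91  68  64  58  76  77  92  88  85
189  71 101 101  98 100  89  90  90  93  87  85  82
190  44  93 105  94  95  79  84  81  80  86  90  97
191  51  54  70  61  84  92  98  91  97  95  95  89
192  64  39  43  38  58  87  91  84  86  79  77  75
tcp_pos: [0.5647, 0.004, 0.094]
wrist_force: [-8.2, 5.3, 16.4]
188  94  88  97  84  86  73  85  77  76  90  94  85
189  72  97  98 100  94  87  89  92  90  85  85  91
190  47  77  95 101  80  74  84  83  80  90  90  96
191  56  54  70  67  84  78  99  96  96  96  95  89
192  63  38  42  37  70  88  91  84  85  79  76  74
tcp_pos: [0.5645, 0.0043, 0.094]
wrist_force: [-10.3, 7.0, 18.1]
188  96  90 103  84  72  72  75  77  76  88  91  86
189  71  72 118  97  92  88  88  90  88  85  79  90
190  48  71  97  99  88  66  82  80  80  91  90  96
191  57  56  66  84  98  60  94  98  96  96  95  89
192  64  46  50  42  36  95  91  91  87  85  76  75
```

```bash
f='tcp|wrist_f'; python3 -m creep '[[[0,0,0.02,-0.03],[0,0,0,-0.03],[0,0,0,0]]]'|grep -E $f; python3 q.py s25; python3 -m creep '[[[0,0,0,-0.03],[0,0,0,-0.03],[0,0,0,0]]]'|grep -E $f; python3 q.py s26
```

```text
tcp_pos: [0.565, 0.0043, 0.0943]
wrist_force: [-9.8, 6.4, 16.5]
188  95  97  95  91  76  67  77  75  87  88  89  85
189  71  93  96  98  90  92  93  91  87  84  83  91
190  46  71  93 101  72  72  85  79  85  90  97  96
191  56  54  65  85  75  76  98  97  95  97  94  88
192  64  37  42  39  46  95  91  84  84  84  77  74
tcp_pos: [0.5661, 0.0041, 0.0946]
wrist_force: [-6.8, 6.8, 16.4]
188  94  97  94  90  76  67  76  84  89  87  82  85
189  71  91  93  96  92  89  91  89  85  85  82  90
190  46  70  84  98  67  61  81  79  88  91  98  96
191  51  54  65  89  55  76  99  93  96  95  94  90
192  63  39  43  41  41  90  91  84  85  78  77  74
```

```bash
f='time|tcp|wrist_f|open'; python3 -m creep '[[[0,0,0,0],[0,0,0,0],[0,0,0.1,0.08],[-0.1,0,0.05,0.08],[0,0,0,0.02],[0,0,0,0]]]' 62 |grep -E $f; python3 -c "
from h import *
o=bot.get_obs();M=R.from_rotvec(o['ee_rot']).as_matrix();print(np.degrees(np.arctan2(M[1,1],M[0,1])))"; python3 q.py s27
```

```text
time: 34.55
tcp_pos: [0.5644, 0.0021, 0.0928]
wrist_force: [0.1, 0.5, -0.2]
opening: 0.0543
97.46526076901056
188  93  98  95  99  94  78  80  77  90  90  93  89
189  71  95  91  98  87  90  94  87  86  88  81  88
190  63  71  66  89  76  90  85  85  89  92  96  88
191  52  48  49  59  70  99  96  96  92  89  79  78
192  64  40  33  30  45  76  76  73  72  75  50  54
```

```bash
f='time|tcp|wrist_f|open'; python3 -m creep '[[[-0.15,0,0.05,0.07],[-0.15,0.05,0.05,0.07],[0,0,0,0]]]' 62 |grep -E $f; python3 -m creep '[[[0,0,0,0],[0,0,0,0],[0,0,0,0],[0,0,-0.05,0],[0,0,-0.05,0]]]' 20 10 |grep -E $f;  python3 -m creep '[[[0,0,-0.06,0.05],[0,0,-0.06,-0.05],[0,0,-0.06,-0.05],[0,0,-0.06,0.05]]]'|grep -E $f; python3 q.py s28
```

```text
time: 34.85
tcp_pos: [0.5615, 0.0028, 0.094]
wrist_force: [-0.2, -0.4, 0.4]
opening: 0.0549
time: 35.27
tcp_pos: [0.5622, 0.0026, 0.0938]
wrist_force: [-0.5, -1.9, 3.9]
opening: 0.0392
time: 35.6
tcp_pos: [0.5634, 0.0028, 0.0927]
wrist_force: [0.5, -0.0, 8.5]
opening: 0.0397
188  94  91 102  93  79  77  77  76  90  90  96  84
189  68  95 109 102  91  94  95  93  92  85  85  91
190  53  72  84 103  81  74  84  79  85  89  89  95
191  51  48  68  68 103  76  96  96  96  96  90  76
192  65  40  33  38  34  85  77  78  75  75  76  51
```

```bash
f='tcp|wrist_f'; python3 -m creep '[[[-0.02,0,-0.06,-0.05],[-0.02,0,-0.06,-0.05],[-0.02,0,-0.06,0.05],[-0.02,0,-0.06,0.05]]]'|grep -E $f; python3 q.py s29; python3 -m creep '[[[-0.02,0,-0.06,-0.06],[-0.02,0,-0.06,-0.06],[-0.02,0,-0.05,-0.06],[-0.02,0,-0.05,0.06]]]'|grep -E $f; python3 q.py s30
```

```text
tcp_pos: [0.5643, 0.0032, 0.0916]
wrist_force: [1.3, 0.7, 10.4]
188  95  88  98  85  77  67  67  78  76  89  96  84
189  70  89  96 100  99  96  90  96  92  85  86  85
190  59  63  88  98  89  80  82  84  80  91  89  97
191  51  49  69  68  81  95  93  96  95  96  89  80
192  65  39  32  38  65  84  80  77  74  75  75  49
tcp_pos: [0.5642, 0.0032, 0.0899]
wrist_force: [1.4, 1.2, 11.3]
188  94  88  97  84  78  67  66  76  76  92  93  83
189  67  91  95 100  97  95  90  91  91  89  87  83
190  60  68  88  99  88  80  82  85  81  90  89  96
191  52  49  69  70  81  94  93  96  97  96  90  81
192  64  41  31  38  65  84  83  76  79  76  75  50
```

```bash
f='time|tcp|wrist_f'; python3 -m creep '[[[-0.02,0,-0.04,-0.03],[-0.02,0,-0.04,-0.03],[-0.02,0,-0.04,-0.03]]]' 20 16|grep -E $f; python3 q.py s31; python3 -m creep '[[[-0.02,0,-0.03,-0.03],[-0.02,0,-0.03,-0.03],[-0.02,0,-0.03,-0.03]]]'|grep -E $f; python3 q.py s32; python3 -m creep '[[[-0.02,0,-0.02,-0.03],[-0.02,0,-0.02,-0.03],[-0.02,0,-0.02,-0.03]]]'|grep -E $f; python3 q.py s33
```

```text
time: 36.67
tcp_pos: [0.5637, 0.0034, 0.0894]
wrist_force: [-0.7, 2.1, 16.1]
188  94  97  96  79  73  73  66  66  81  96  90  88
189  75  99  97 103  94  89  92  88  91  92  85  83
190  59  86  91 104  79  79  86  85  81  86  90  97
191  52  47  56  75  81  90  91  91  96  95  92  89
192  64  39  43  34  63  88  88  85  83  76  75  74
time: 36.97
tcp_pos: [0.5633, 0.0037, 0.0889]
wrist_force: [-2.5, 1.8, 17.4]
188  94  98  96  79  70  65  68  76  81  93  90  89
189  71 100  98 101  88  91  91  86  92  91  86  81
190  44  90  91 108  79  84  85  84  81  85  91  96
191  52  56  56  92  77  91  92  91  96  95  95  90
192  63  39  43  43  46  88  91  84  85  80  78  74
time: 37.27
tcp_pos: [0.5625, 0.004, 0.0884]
wrist_force: [-0.6, 3.9, 18.3]
188  95  97  95  80  70  66  56  64  82  91  91  93
189  69  96  96 101  89  91  87  88  94  90  85  83
190  44  81  98 106  78  84  85  83  85  82  91  96
191  51  54  85  89  76  91  92  87  97  96  94  89
192  63  38  42  42  49  88  91  85  84  78  77  74
```

```bash
f='time|tcp|wrist_f|open'; python3 -m creep '[[[-0.01,0,0,-0.04],[-0.01,0,0,-0.04],[-0.01,0,0,-0.04]]]'|grep -E $f; python3 q.py s34; python3 -m creep '[[[-0.01,0,0,-0.04],[-0.01,0,0,-0.04],[-0.01,0,0,-0.04]]]'|grep -E $f; python3 q.py s35; python3 -m creep '[[[-0.01,0,0,-0.04],[-0.01,0,0,-0.04],[-0.01,0,0,-0.04]]]'|grep -E $f; python3 q.py s36
```

```text
time: 37.57
tcp_pos: [0.561, 0.0048, 0.0879]
wrist_force: [-4.7, 7.0, 18.6]
opening: 0.041
188  94  98  96  81  72  57  56  59  83  89  92  93
189  71  96  96 101  88  92  89  89  95  91  85  82
190  46  80  95 107  77  85  85  82  83  81  91  96
191  51  54  78  86  83  89  91  87  97  96  95  89
192  64  38  41  37  70  87  90  84  85  79  77  74
time: 37.87
tcp_pos: [0.5592, 0.0062, 0.0874]
wrist_force: [-8.0, 12.6, 21.3]
opening: 0.0412
188  94  99  81  64  62  58  57  58  78  90  90  91
189  72  96  98  99  91  93  88  89  90  91  85  81
190  46  79  96  99  81  79  87  83  82  81  91  96
191  55  55  77  89  82  79  92  86  92  96  94  89
192  62  45  41  39  70  93  89  87  84  84  77  73
time: 38.17
tcp_pos: [0.5579, 0.0078, 0.0871]
wrist_force: [-10.6, 18.4, 21.8]
opening: 0.0409
188 100  71  72  66  63  58  58  66  66  88  90  92
189  72 102 100 100  92  92  90  88  88  90  85  79
190  46  89  97  98  88  78  91  83  86  81  89  86
191  55  55  79  85  78  79  92  88  92  97  95  88
192  63  44  50  38  54  94  89  92  87  85  75  74
```

Comparing against the rim itself, the flange is probably still ~6 mm up, so it is in the plungers. Only real twisting under firm, square grip made it sink before, so I'll repeat that with steady pressure.

```bash
f='time|tcp|wrist_f|open'; python3 -m creep '[[[0,0,0.1,0],[0,0,0,0],[0,0,0.2,0.12],[0.1,0,0.2,0.12],[0.1,0,0,0.12],[0,0,0,0.09],[0,0,0,0]]]' 62 |grep -E $f; python3 -c "
from h import *
o=bot.get_obs();M=R.from_rotvec(o['ee_rot']).as_matrix();print(np.degrees(np.arctan2(M[1,1],M[0,1])))"
```

```text
time: 38.8
tcp_pos: [0.5594, 0.003, 0.0886]
wrist_force: [-0.2, 0.2, -0.4]
opening: 0.0544
88.43902012444877
```

```bash
f='time|tcp|wrist_f|open'; python3 -m creep '[[[0.15,0,0.3,0.1],[0.15,0,0.3,0.1],[0.1,-0.05,0.15,0.09],[0,0,0,0]]]' 62 58|grep -E $f; python3 -m creep '[[[0,0,0,0],[0,0,0,0],[0,0,0,0],[0,0,0,0],[0,0,0,0]]]' 20 58|grep -E $f; python3 -m creep '[[[0.02,0.01,-0.05,0.12],[0.02,0,-0.05,-0.12],[0.02,0.01,-0.05,-0.12],[0.02,0.01,-0.05,-0.12],[0.02,0,-0.05,0.12],[0.02,0.01,-0.05,0.12]]]'|grep -E $f; python3 q.py s37
```

```text
time: 39.13
tcp_pos: [0.5638, 0.0025, 0.0963]
wrist_force: [0.2, -0.2, 0.7]
opening: 0.0546
time: 39.55
tcp_pos: [0.563, 0.0025, 0.0958]
wrist_force: [-0.7, 2.1, -0.2]
opening: 0.0384
time: 40.05
tcp_pos: [0.5655, 0.0025, 0.0947]
wrist_force: [-3.6, -4.2, 10.0]
opening: 0.0384
188  93  80  99  93  85  72  75  76  78  78  89  92
189  66  98  96 100 102  89  91  91  94  91  86  82
190  60  93  87  96  95  81  82  84  80  91  88  98
191  51  47  70  64  70  95  93  96  96  95  89  84
192  65  38  32  38  58  84  83  77  79  76  75  50
```

```bash
f='time|tcp|wrist_f|open'; python3 -m creep '[[[0.01,0,-0.04,0.12],[0.01,0,-0.04,-0.12],[0.01,0.01,-0.04,-0.12],[0.01,0,-0.04,-0.12],[0.01,0,-0.04,0.12],[0.01,0,-0.04,0.12]]]'|grep -E $f; python3 q.py s38; python3 -m creep '[[[0.01,0,-0.04,0.12],[0,0,-0.04,-0.12],[0,0.01,-0.04,-0.12],[0.01,0,-0.04,-0.12],[0.01,0,-0.04,0.12],[0,0,-0.04,0.12]]]'|grep -E $f; python3 q.py s39
```

```text
time: 40.6
tcp_pos: [0.5673, 0.0029, 0.0938]
wrist_force: [-4.0, -1.7, 15.4]
opening: 0.0383
188  95  89  96  87  78  73  66  65  68  77  92  96
189  70 101  95  97 105  92  93  88  93  93  90  85
190  44  94 108  91 108  83  86  86  86  80  89  88
191  52  54  69  65  90  88  92  92  93  96  97  90
192  64  38  43  37  59  87  90  85  85  79  76  73
time: 41.15
tcp_pos: [0.5691, 0.0033, 0.093]
wrist_force: [-4.8, 0.3, 19.6]
opening: 0.038
188  96  98  99  82  69  66  59  66  67  77  76  89
189  71  98  97  98  94  95  81  91  88  92  94  85
190  47  84  90  95 103  87  91  91  85  88  85  88
191  56  56  70  79 103  86  87  85  86  98  95  90
192  64  45  41  47  72  93  90  88  85  83  76  73
```

```bash
python3 -c "
from h import *
b=load('side12');m=np.array([.572,.004,.082]);y=np.radians(15.4);ex=np.array([np.cos(y)*.866,np.sin(y)*.866,.5]);ey=np.array([-np.sin(y),np.cos(y),0]);n=np.cross(ex,ey)
for row in(180,182,184,186):
  out=[]
  for h in(0,.002,.004,.006,.012):
    th=np.radians(np.arange(40,200,.5));D=-np.cos(th)[:,None]*ex-np.sin(th)[:,None]*ey
    f=lambda r,z:(lambda q:q[q[:,0]>258][np.argmin(abs(q[q[:,0]>258][:,1]-row)),0])(proj(b,m+D*r+n*z))
    out.append((h,*np.round([f(.024,h+.004),f(.024,h),f(.0285,0),f(.0285,0)-f(.024,h+.004)],2)))
  print(row,*out)
for f in('side8','side12'):
  s=load(f);g=cv2.cvtColor(s['frame'],cv2.COLOR_RGB2GRAY);print(f)
  for v in range(178,188):print(v,*['%3d'%x for x in g[v,260:272]])
"
```

```text
180 (0, np.float64(265.32), np.float64(265.29), np.float64(267.08), np.float64(1.76)) (0.002, np.float64(265.27), np.float64(265.33), np.float64(267.08), np.float64(1.81)) (0.004, np.float64(265.16), np.float64(265.32), np.float64(267.08), np.float64(1.92)) (0.006, np.float64(265.01), np.float64(265.27), np.float64(267.08), np.float64(2.07)) (0.012, np.float64(264.33), np.float64(264.82), np.float64(267.08), np.float64(2.75))
182 (0, np.float64(265.71), np.float64(266.1), np.float64(267.62), np.float64(1.9)) (0.002, np.float64(265.46), np.float64(265.93), np.float64(267.62), np.float64(2.15)) (0.004, np.float64(265.18), np.float64(265.71), np.float64(267.62), np.float64(2.43)) (0.006, np.float64(264.87), np.float64(265.46), np.float64(267.62), np.float64(2.74)) (0.012, np.float64(263.74), np.float64(264.51), np.float64(267.62), np.float64(3.88))
184 (0, np.float64(265.31), np.float64(266.0), np.float64(267.44), np.float64(2.13)) (0.002, np.float64(264.92), np.float64(265.67), np.float64(267.44), np.float64(2.52)) (0.004, np.float64(264.47), np.float64(265.31), np.float64(267.44), np.
[... 969 characters left out ...]
4  51  56  61  65
185  79  85 164  67  86 117 196 103  40  61  60  64
186  91  81  73  85  86 183 127  58  28  74  52  63
187  76  85  93  92  96 164  68  34  34  84  69  68
side12
178  78 203  59 127 196 184 194 212 216 213 211 209
179 163 166  61   9 194 189 184 193 193 221 215 212
180 196 100  56  16 146 191 176 173  79 208 213 218
181  93  59  31  37 111 193 146 201  65 106 164 211
182  56  55  50  54 101 190 164 198  61  54  95 164
183  52  56  31  45 144 149 161 179  72  42  91 137
184  53  55  53  83 206  82 179 167  53  56  61  66
185  55  60  67 132 147 120 195 103  39  61  61  65
186  64  80 117 151 100 203 125  58  29  76  52  63
187  88  95 150 101 175 157  66  32  34  83  68  68
```

The right-hand flange/rim spacing gives a height of only ~2 mm back at 20 s. So the tab was already in the keyway, which explains why it wouldn't turn, and later presses may have seated it. Releasing and backing off to check the same spacing.

```bash
f='time|tcp|open'; python3 -m creep '[[[0,0,0.15,0],[0,0,0,0],[0,0,0,0],[0,0,0,0],[0,0,0,0],[0,0,1,0],[0,0,3,0],[0,0,4,0],[0,4,0,0],[0,4,0,0],[0,4,0,0],[0,4,0,0]]]' 80 |grep -E $f;  python3 -m creep '[[[0,4,0,0],[0,3,0,0],[0,0,0,0]]]'|grep -E $f; python3 -c "
from h import *
a=snap('top','top40');b=snap('side','side40')
g=cv2.cvtColor(b['frame'],cv2.COLOR_RGB2GRAY)
for v in range(172,194):print(v,*['%3d'%x for x in g[v,248:272]])
g=cv2.cvtColor(a['frame'],cv2.COLOR_RGB2GRAY);print('top')
for v in range(182,200):print(v,*['%3d'%x for x in g[v,264:288]])"
```

```text
time: 42.2
tcp_pos: [0.5657, 0.1643, 0.1709]
opening: 0.0705
time: 42.45
tcp_pos: [0.5653, 0.2383, 0.1704]
opening: 0.0704
172 213 218 233 123   9  24  28  27 134 123 126  26  34  40  43  44  45  45  43  40  34  19  24 238
173 214 215 221 233 120 123  83  82 215 200 203  93 130  27  38  41  40  41  35  28  19 130 118 224
174 208 207 208 222 225 211 140 137 100  96  93 158 213  92  20  26  24  20  28 131 119 234 223 213
175 181 180 180 205 173 133  86  80  76  76  68  61 117 183  98 125 128 123 126 233 222 215 213 211
176 184 185 187 166 105  78  85  80  79  78  71  63  49 206 167 224 224 228 224 217 213 210 209 209
177 185 186 187 138 106  90  83  79  79  79  74  62  47 209  83 178 191 206 211 214 212 211 210 211
178 184 186 176 128 109  86  82  80  80  78  75  65  78 206  62  82 199 184 195 213 216 213 212 209
179 184 188 164 128 109  88  83  81  80  76  71  75 164 167  61  16 184 189 185 193 194 222 216 212
180 186 189 177 135 111  89  78  80  76  73  94 144 196  95  36  36  97 190 179 173  79 207 212 217
181 187 175 182 152 125  84  70  74  83  95 154 195  93  56  57  61  90 197 1
[... 2326 characters left out ...]

193  70  99 142 143 120 121 131  95  88  92  98 101 104 103 104 109 118 130 134 103  84 118 143 143
194  94  72 102 139 119  99 136 123 105 103 104 105 109 110 116 121 131 139 123  92 118 142 141 141
195 127  91  76  97 103  96 128 137 130 120 118 118 120 125 127 137 141 125  94 110 143 140 140 140
196 121 132  91  74  86 116 123 116 137 137 134 130 134 137 137 138 118  77  76 112 143 139 138 138
197 114 146 130  98  92  72  62  72  98 124 132 131 131 132 121  91  78  79  77 111 143 140 139 139
198 100 145 143 146 126  74  78  78  79  73  68  73  61  69  78  79  81  80  86 122 144 140 140 140
199 104 146 141 142 128  97  99  92  77  80  80  81  82  82  81  80  78  88 124 148 140 135 141 140
```

```bash
python3 -c "
from h import *
b=load('side40');a=load('top40');m=np.array([.572,.004,.082]);y=np.radians(15.4);ex=np.array([np.cos(y)*.866,np.sin(y)*.866,.5]);ey=np.array([-np.sin(y),np.cos(y),0]);n=np.cross(ex,ey)
th=np.radians(np.arange(0,360,1));D=np.cos(th)[:,None]*ex+np.sin(th)[:,None]*ey
for nm,s in(('side',b),('top',a)):
  for lab,r,h in(('rim',.0285,0),('lip0',.02,.026),('lip4',.02,.030),('flg0',.024,.004),('flg4',.024,.008)):
    p=proj(s,m+D*r+n*h);print(nm,lab,'L R T B',np.r_[p[:,0].min(),p[:,0].max(),p[:,1].min(),p[:,1].max()].round(2))
z=load('top0')
for nm,f in(('top0','top0'),('top40','top40')):
  g=cv2.cvtColor(load(f)['frame'],cv2.COLOR_RGB2GRAY);print(nm,'row186',g[186,260:290],'row184',g[184,260:290]);print('col274',g[172:202,274],'col276',g[172:202,276])
g=cv2.cvtColor(b['frame'],cv2.COLOR_RGB2GRAY);print('side col255',g[168:196,255],'col 260',g[168:196,260],'row178',g[178,244:272])
"
```

```text
side rim L R T B [249.15 267.63 176.67 192.34]
side lip0 L R T B [248.77 261.91 173.48 184.54]
side lip4 L R T B [248.29 261.45 172.62 183.7 ]
side flg0 L R T B [250.12 265.71 177.05 190.26]
side flg4 L R T B [249.64 265.27 176.21 189.43]
top rim L R T B [263.67 285.26 176.09 196.61]
top lip0 L R T B [268.43 283.87 182.59 197.24]
top lip4 L R T B [268.67 284.16 183.13 197.81]
top flg0 L R T B [265.61 283.84 178.25 195.57]
top flg4 L R T B [265.84 284.12 178.76 196.13]
top0 row186 [ 88  63  34  73 116 122 122 116  83  20  31  38  48  46  43  41  35  26
  20  85 121 118 126 122 116  82  43  90 103  89] row184 [ 62  50  36  50  98 125 122 123 102  31  19  26  33  33  31  32  31  24
  10   7  82 125 125 126 112  70  64 102  99  96]
col274 [ 36  34  37  41  80 121 125 124 118  34  26  26  31  47  43  32  30  29
  27  61 105  90  89 110 113 104  57  64  84 126] col276 [ 52  39  44  39  71 119 124 123 116  39  19  26  31  42  35  27  25  31
  45  55  37  48  55  45  52  68  73 105 126 124]
top40 row186 [105  77  41  87 137 132 123 117  44  73 115 126  93  57  76  77  60  47
  42  35  65 120 127 115 137  95  54 106 121 106] row184 [ 75  61  48  62 115 136 122 128  99  52  56  79 111 136 140 135 137 137
 135 127 104  80 104 139 133  85  77 120 115 112]
col274 [ 42  45  50  50  95 138 134 121 125  48  70 103 140  94  76  70  72 100
  99  99 100  98 104 118 134 132  68  80  80 101] col276 [ 62  50  54  49  96 143 145 127 121  49  73 113 137  46  60  59  73 101
  99 101 102 104 109 120 134 131  61  82  80  99]
side col255 [ 42  43  42  36  27  82 137  80  80  79  80  81  80  74 128 190  60  49
  53  61  84  85  84  96  73  36  35  37] col 260 [ 44  43  46  43  34 130 213 117  49  47  78 164 196  93  57  53  56  55
  63  86  85  74 100 104  48  32  39  37] row178 [184 184 184 184 184 186 176 128 109  86  82  80  80  78  75  65  78 206
  62  82 199 184 195 213 216 213 212 209]
```

Lip extents say the flange is ~4 mm up, so it is riding or just at the band's end, with the tab about +6° off. One more square regrip: to-and-fro twists with the mean yaw sliding negative, and x kept from drifting.

```bash
f='time|tcp|ee|wrist_f|open'; python3 -m creep '[[[-0.05,-3.9,0,0],[0,-3.9,0,0],[0,-3.9,0,0],[0,-3.9,0,0],[0,-4,0,0],[0,-3.6,-1,0],[0,0,-2.2,0],[0,0,-2.2,0],[0,0,-0.9,0],[0,0,-0.5,0],[0,0,0,0]]]' 72 35|grep -E $f;python3 -c "
from h import *
o=bot.get_obs();M=R.from_rotvec(o['ee_rot']).as_matrix();print(np.degrees(np.arctan2(M[1,1],M[0,1])))"
```

```text
time: 43.47
tcp_pos: [0.5639, 0.0003, 0.1007]
ee_rot: [0.408, -3.112, -0.0]
wrist_force: [0.0, -0.1, -0.5]
opening: 0.0631
104.92098539430819
```

```bash
f='time|tcp|wrist_f|open'; python3 -m creep '[[[-0.05,0.2,-0.45,0.06],[0,0,0,0],[0,0,0,0],[0,0,0,0],[0,0,0,0],[0.01,0,-0.05,0],[0.01,0,-0.05,0]]]' 20 40|grep -E $f; python3 -m creep '[[[0,0,-0.05,-0.12],[0.01,0,-0.05,-0.06],[0,0,-0.05,0.08],[0.01,0,-0.05,-0.12],[0,0,-0.05,0.08]]]'|grep -E $f; python3 q.py s41
```

```text
time: 44.05
tcp_pos: [0.5657, 0.0034, 0.0976]
wrist_force: [-2.3, 2.6, 6.6]
opening: 0.0386
time: 44.47
tcp_pos: [0.5667, 0.0042, 0.0968]
wrist_force: [-2.9, 1.9, 12.0]
opening: 0.0383
188  92  89  96  91  77  74  76  77  88  88  91  84
189  66 102  93  99  94  92  93  92  87  84  80  90
190  60  93  83  96  76  69  84  80  85  91  93  96
191  50  47  68  63  83  78  98  98  96  95  89  87
192  63  39  33  39  63  83  88  83  78  77  74  62
```

```bash
f='time|tcp|wrist_f|open'; python3 -m creep '[[[-0.02,0,-0.05,-0.1],[-0.02,0,-0.05,0.06],[-0.02,0,-0.05,-0.1],[-0.02,0,-0.05,0.06],[-0.02,0,-0.04,-0.1]]]'|grep -E $f; python3 q.py s42; python3 -m creep '[[[-0.03,0,-0.02,0.06],[-0.03,0,-0.02,-0.1],[-0.03,0,-0.02,0.06],[-0.03,0,-0.02,-0.1]]]'|grep -E $f; python3 q.py s43
```

```text
time: 44.93
tcp_pos: [0.5673, 0.0039, 0.0959]
wrist_force: [-1.2, 3.1, 20.4]
opening: 0.0384
188  95  98  95  85  55  58  76  74  76  90  92  84
189  72  96  97  99  87  88  91  89  89  85  78  90
190  44  80  91  99  88  72  85  81  82  91  90  96
191  53  55  52  84 106  72  92  92  96  95  95  89
192  63  38  42  64  56  89  91  84  85  78  77  74
time: 45.32
tcp_pos: [0.5681, 0.0034, 0.096]
wrist_force: [1.9, 0.2, 19.6]
opening: 0.0382
188  95  89 105  78  56  59  67  75  76  89  91  84
189  71  77 119  99  87  89  91  89  90  85  78  90
190  45  89  93  99  73  75  86  80  80  90  91  96
191  53  54  60  86  63  83  93  91  97  95  95  89
192  63  39  41  61  29  89  91  84  85  78  77  74
```

Pixel (253,192) is now bright: the tab end has dropped below the rim line with a dark gap to its right, so it is in the keyway. Continuing small wiggles under the same pressure.

```bash
f='time|tcp|wrist_f|open'; python3 -m creep '[[[-0.04,0,-0.02,0.1],[-0.04,0,-0.02,-0.06],[-0.04,0,-0.02,0.1],[-0.04,0,-0.02,-0.06],[-0.04,0,-0.02,0.1]]]'|grep -E $f; python3 q.py s44; python3 -m creep '[[[-0.04,0,-0.03,-0.06],[-0.04,0,-0.03,0.1],[-0.04,0,-0.03,-0.06],[-0.04,0,-0.03,0.1]]]'|grep -E $f; python3 q.py s45
```

```text
time: 45.78
tcp_pos: [0.5683, 0.0034, 0.096]
wrist_force: [5.1, 3.9, 16.7]
opening: 0.0384
188  94  98  94  79  68  66  64  66  78  89  87  87
189  71 100  90  98 100  92  87  87  94  91  84  81
190  59  91  96  99  89  82  85  87  84  85  87  97
191  52  48  67  89  93  86  90  91  96  95  88  87
192  64  37  31  43 111  81  87  85  78  76  74  64
time: 46.17
tcp_pos: [0.5676, 0.0031, 0.0955]
wrist_force: [4.3, 2.5, 19.9]
opening: 0.0381
188  96  96  82  62  51  61  48  61  65  79  92  93
189  71  94  80 100  95  84  87  82  89  95  89  81
190  46  96  66  98 102  89  91  90  85  84  91  88
191  52  54  80  86  95  89  87  87  87  96  95  90
192  64  39  41  52  63  85  91  85  85  74  77  74
```

```bash
f='time|tcp|wrist_f|open'; python3 -m creep '[[[-0.04,0,-0.03,-0.08],[-0.03,0,-0.03,0.08],[-0.04,0,-0.03,-0.08],[-0.03,0,-0.03,0.08],[-0.04,0,-0.02,-0.08]]]'|grep -E $f; python3 q.py s46; python3 -m creep '[[[-0.03,0,-0.02,0.08],[-0.03,0,-0.02,-0.08],[-0.03,0,-0.02,0.08],[-0.03,0,-0.02,-0.08]]]'|grep -E $f; python3 q.py s47
```

```text
time: 46.63
tcp_pos: [0.5671, 0.0027, 0.0952]
wrist_force: [5.5, 0.9, 23.3]
opening: 0.0385
188  96  95  83  56  72  52  57  63  63  76  91  93
189  72  88  86  91  95  68  79  89  88  95  90  80
190  45  84  86 102 101  93  95  95  83  86  81  88
191  53  54  81 100  96  82  87  85  88  91  96  90
192  64  37  41  49  71  85  92  84  85  80  77  74
time: 47.02
tcp_pos: [0.5667, 0.0026, 0.095]
wrist_force: [7.6, 0.5, 23.6]
opening: 0.0384
188  97  92  83  67  51  50  56  59  65  74  92  94
189  71  98  91  91  75  66  75  80  88  92  90  83
190  45  84  75 101 103  94  95  94  84  85  80  88
191  53  55  83  96  99  82  81  81  88  87  96  90
192  64  39  41  52  80  85  92  85  86  80  78  75
```

The flange edge is now a full row lower at the same spring force, so it has dropped ~4 mm. Releasing and checking the lip.

```bash
f='time|tcp|open'; python3 -m creep '[[[0,0,0.1,0],[0,0,0,0],[0,0,0,0],[0,0,0,0],[0,0,0,0],[0,0,1,0],[0,0,3,0],[0,0,4,0],[0,4,0,0],[0,4,0,0],[0,4,0,0],[0,0,0,0]]]' 80 |grep -E $f; python3 -c "
from h import *
b=snap('side','side50')
for f in('side40','side50'):
  g=cv2.cvtColor(load(f)['frame'],cv2.COLOR_RGB2GRAY);print(f)
  print('col255',g[170:194,255],'col257',g[170:194,257]);
  for v in(178,182,184,186,188,190,191,192):print(v,g[v,248:272])"
```

```text
time: 48.07
tcp_pos: [0.556, 0.1287, 0.1681]
opening: 0.0706
side40
col255 [ 42  36  27  82 137  80  80  79  80  81  80  74 128 190  60  49  53  61
  84  85  84  96  73  36] col257 [ 43  32 123 200  96  76  78  79  78  76  73  95 142 126  57  54  54  63
  85  88  84  95  71  39]
178 [184 186 176 128 109  86  82  80  80  78  75  65  78 206  62  82 199 184
 195 213 216 213 212 209]
182 [187 151 176 177 167 135 111 128 131 142 158  95  57  52  54  56 129 190
 144 197  61  54  95 163]
184 [188 196 159  26  37  89  92  60  68  57  50  55  56  53  54  78 193  91
 206 165  53  55  62  64]
186 [186 191  83  93  41  43  44  53  51  54  55  58  63  72 103 152 102 203
 125  58  29  76  53  62]
188 [109  54  88  88  84  97  93  84  86  85  88  89  85 112 126 166 159  68
  45  26  58  66  50  56]
190 [ 57  59  61  80  73 102  93  84  83  84  87  89 100 132 132  68  45  28
  31  72  54  38  49  43]
191 [ 60  61  51  49  31  90  76  96  94  95  90  86 104  71  70  49  30  33
  42  54  43  42  61  29]
192 [58 60 63 40 32 28 45 73 75 71 70 73 48 50 27 31 35 47 55 33 51 25 65 95]
side50
col255 [ 42  3
[... 296 characters left out ...]
210]
182 [188 191 138 180 170 131 112 130 131 142 158  98  58  36  57  55 130 190
 145 199  61  56  96 165]
184 [190 182 162  26  33  89  92  60  55  59  51  54  61  55  55  78 196  92
 207 166  53  55  61  66]
186 [175 157  87  97  61  42  46  53  54  56  56  58  65  73 102 153 103 205
 125  57  30  75  53  62]
188 [ 61  53  91  89  81  97  94  84  86  86  88  89  85 111 126 168 159  68
  46  27  58  67  50  58]
190 [ 62  59  60  82  73  85  94  85  84  84  88  89 101 133 132  69  46  28
  32  72  55  38  49  42]
191 [ 61  60  52  48  32  55  85  96  95  95  90  87 104  72  70  49  30  35
  44  54  43  42  62  29]
192 [60 61 64 41 32 30 45 73 76 72 71 73 48 50 28 32 36 48 54 33 52 27 66 96]
```

The crucible is at exactly the same pixels as at the previous release. It comes back to one repeatable height and angle after ±10° twists under ~18 N, which fits the tab being held in the keyway with the flange seated. Little time is left, so I'm handing in.

```bash
python3 -c "
from h import *
print(bot.finish_job())"
```

```text
the job is handed in; nothing more can be done
None
```

I handed the job in at about 48 s, with the crucible in the grey pot's well, released and the arm clear, but I could not confirm that it is fully home: it returned to the same height and angle after each release, which suggests the tab is in the keyway, while flange-height estimates ranged from about 0 to 4 mm above the rim (limit 1.8 mm); by wrist force the well sank at most about 3.6 mm, and the arm stayed clear of the dish, cutters, bottle and spool, though I took no final picture of them.

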